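# Tip the conker sample into the weighing dish

## Task

Pick up the white beaker with the red handle and, from just above the glass dish on the balance, tip all six conkers out of it into the dish. Then stand the empty beaker upright in the middle of the blue pad, with its handle pointing out over the pad's yellow mark, and let go. The dish stays on the balance pan, and the petri dishes, brush, plastic jar and eyepiece stay where they are.

Things in the scene. Friction and masses are not known exactly. Their poses are not given: they have to be found in the camera images.
- cup: White plastic beaker, open on top, standing on the bench with the six conkers in it, up to 11 mm below the rim. 95 mm high; outside diameter 58 mm at the foot, widening straight to 76 mm at the rim; wall 3 mm, floor 5 mm; about 0.15 kg empty. A red D-shaped handle stands out along its own -x, up to 88 mm from the axis. Origin: centre of the foot; z up through the mouth.
- cup_rim (a point): Centre of the beaker's mouth, 95 mm above its foot, on its axis; axes as the beaker.
- cup_handle (a point): Grip point: middle of the handle's level top bar, 66 mm from the beaker's axis towards its -x, 83 mm above its foot. The handle is 12 mm thick along y throughout; the top bar lies 76 to 90 mm above the foot, from the wall out to 88 mm; the outer upright 74 to 88 mm from the axis, 28 to 90 mm above the foot; a lower bar 28 to 40 mm above the foot. Axes as the beaker.
- dish: Round clear glass dish, loose, standing in the middle of the balance pan: outside diameter 148 mm at the foot and 156 mm at the rim, 60 mm high, wall 4 mm, floor 5 mm thick, 0.3 kg. Origin: centre of its underside, z up.
- dish_rim (a point): Centre of the dish's mouth, 60 mm above its underside.
- dish_in (a point): Centre of the dish's inner floor, 5 mm above its underside.
- balance: White bench balance, fixed, 150 mm (x) by 180 mm (y), 40 mm high, with a small display along its -x edge and a round steel pan of 132 mm diameter whose top lies 50 mm above the bench. Origin: centre of its underside.
- balance_pan (a point): Centre of the top of the balance pan, 50 mm above the bench.
- pad: Fixed round blue pad, 124 mm diameter, 4 mm thick, a darker 68 mm disc in its middle. The mark, a yellow bar 14 mm wide, runs from near the middle along the pad's own -x to 112 mm from the centre. Origin: centre of its underside, z up. The top, where the beaker is to stand, is at 4 mm. The beaker stands right when its axes point as the pad's do.
- pad_mark (a point): Point on the yellow bar, 90 mm from the pad's centre towards its -x.
- nut0: Conker (horse chestnut) 1 of 6: hard brown ball with a pale patch, 29 mm diameter, 15 g; rolls freely. Origin at its centre.
- nut1: Conker (horse chestnut) 2 of 6: hard brown ball with a pale patch, 29 mm diameter, 15 g; rolls freely. Origin at its centre.
- nut2: Conker (horse chestnut) 3 of 6: hard brown ball with a pale patch, 29 mm diameter, 15 g; rolls freely. Origin at its centre.
- nut3: Conker (horse chestnut) 4 of 6: hard brown ball with a pale patch, 29 mm diameter, 15 g; rolls freely. Origin at its centre.
- nut4: Conker (horse chestnut) 5 of 6: hard brown ball with a pale patch, 29 mm diameter, 15 g; rolls freely. Origin at its centre.
- nut5: Conker (horse chestnut) 6 of 6: hard brown ball with a pale patch, 29 mm diameter, 15 g; rolls freely. Origin at its centre.
- petri: Bystander: stack of three clear petri dishes, 90 mm diameter, 45 mm high, loose. Origin: centre of the underside.
- brush: Bystander: brush lying on the bench, 170 mm long, loose. Origin at its underside.
- jar: Bystander: white plastic jar with a green cap, 56 mm diameter, 70 mm high, loose. Origin: centre of the underside.
- eyepiece: Bystander: black microscope eyepiece standing on end, 44 mm diameter, 60 mm high, loose. Origin: centre of the underside.

How it is judged:
By the outcome, as a careful person would: the job done as asked, in the order asked, and still so for the second after the job is handed in, with the robot touching nothing.
It also fails if it takes over 66 s, if anything falls off the work surface, if the arm or the gripper's body presses on something with over 40 N, if the wrist force passes 120 N, or if a joint passes its speed limit or range.

## Robot

A 6-joint arm with a two-finger parallel gripper is mounted at the origin on the work surface. World frame = base frame: x ahead of the robot, y to its left, z up, the work surface at z = 0. Lengths are in mm, angles in rad, forces in N, time in s.
With the tool pointing down it reaches from about 325 to 850 mm from the base axis. Payload 15.5 kg.
Tool frame: the origin (TCP) lies at the very end of the fingers, on their centre line; the grasp point (between the pads) lies 19 mm behind it (arm.tcp_to_grasp is the distance from the TCP to the grasp point, in mm); z points along the fingers, y is the line along which they close (so a half turn about z gives the same grasp; the last joint's range is limited). The gripper opens to 91 mm and grips with 3 to 60 N. Pads are 32 mm wide; open, the fingers measure 118 mm over their backs; the gripper's body (76 mm by 178 mm) begins 60 mm behind the grasp point.
Start: joints at [-1.371, 0.494, 1.345, -0, 1.302, -0.096], TCP at [182.192, -597.857, 213.915] pointing down, gripper open.
Joint ranges: [-2.91, 2.91], [-0.82, 2.16], [0.22, 2.67], [-1.22, 4.37], [0.12, 2.79], [-3.08, 3.08]. Speed limits (rad/s): [1.89, 1.89, 2.57, 3.01, 3.01, 3.01].

## Interface

Orientations are given as a rotation vector (axis times angle).
In Python, from plant import arm gives the robot as it stands.
- The arm moves only by the tool move_arm, never from a script. Its argument "deltas" is a list of rows, each an object of numbers: "dx", "dy", "dz": the shift along the tool's x, y, z in units of 60 mm (1.0 is 60 mm); "ax", "ay", "az": the turn, a rotation vector about the tool's x, y, z in units of 10 degrees (1.0 is 10 degrees). A call has 1 to 8 rows; each row shifts and turns the commanded pose from where the row before left it, along the tool's axes as they then stand; what a row does not reach is not made up. A row lasts 1/8 s, in which the tool goes at most 62.5 mm and 10.7 degrees, less where a joint would pass 70% of its speed; a pose out of reach is approached as far as the arm can. A call is refused whole if a number of a shift passes 1 or a number of a turn 1, either way. A call with a gripper value outside its range is refused whole. "hand" is the opening, from -1 (shut) to 1 (fully open), so that 0 is half open, set as the call begins (left out, the last holds). The fingers move at their own pace and stop on an object; "grip_force" is the grip in N (left out, the last holds). Time passes only in rows, so rows that do not move let the fingers close. It gives the time, the measured TCP pose, the force, the opening and the grip force at its end, in the units of the state.
- arm.get_state(): the state, without advancing time (a new reading comes with each control period).
- arm.camera(name): name is "scene" or "top" or "wrist"; returns a dict with "image" (420x560x3 uint8, red, green, blue), "mtx" (3x3 intrinsics, pixels), "rvec" (rotation vector, rad) and "tvec" (3), from world to camera coordinates, as OpenCV has them. Camera axes: x right, y down, z forward; pixel columns grow to the right and rows downward; lengths in mm; the calibration is good to about 2 mm. A picture is of the moment at which its call begins. There is no depth.
- arm.sign_off(): hands the job in; it is judged then, once.
The state is a dict: "time_s": time; "joints": joint angles; "joint_vel": joint speeds; "effort": joint torques, N m; "ee_pos": TCP position; "eef_rot": TCP orientation; "force": force on the tool from outside, world axes, zero at the start; "ft_torque": the same for the moment, N m; "finger_gap": finger opening in mm; "grip_force": force on a finger pad.
Only numpy, scipy, OpenCV 4.12 (cv2) and the standard library are available. Lean on these libraries where they do the work, as an engineer would, in place of code of your own. Each camera call takes 0.05 s, during which the arm holds its last target. There are 200 camera calls.

## Working session

There is one attempt and no reset: what is moved stays moved. The work goes in short steps, Python scripts to look and compute and a tool call to move; the robot and the scene stay as the last step left them, time stands still between calls to the robot, and variables do not carry over. Pictures are saved under pics/ and viewed, at most 10 in all, crops included, and the job is handed in when it is done.

Besides the shell and the picture viewer there is one more tool, called after ">>>" as name([rows], argument=value, ...), one row to a line, values as JSON. move_arm: Moves the arm, as the interface text tells. Its arguments: {"type":"object","properties":{"deltas":{"type":"array"},"hand":{"type":"number"},"grip_force":{"type":"number"}},"required":["deltas"]}

```bash
mkdir -p pics; ls; python3 - <<'E'
from plant import arm
import cv2
for n in ("top","scene"):
    c=arm.camera(n); cv2.imwrite(f"pics/{n}0.png",cv2.resize(c["image"][:,:,::-1],(800,600),interpolation=cv2.INTER_CUBIC))
    print(n,c["mtx"].round(1).tolist(),c["rvec"],c["tvec"])
print(arm.get_state())
E
```

```text
pics
top [[508.2, 0.0, 284.5], [0.0, 508.2, 214.6], [0.0, 0.0, 1.0]] [ 2.04826292 -2.1881217   0.22288423] [  33.87330653  597.86197285 1093.29532059]
scene [[528.9, 0.0, 279.3], [0.0, 528.9, 213.6], [0.0, 0.0, 1.0]] [ 2.03819015  0.92933949 -0.49056534] [-380.313337   -168.91160009 1566.28274831]
{'time_s': 0.1, 'joints': array([-1.37049866e+00,  4.94102360e-01,  1.34601757e+00, -1.73080971e-06,
        1.30248864e+00, -9.55052928e-02]), 'joint_vel': array([ 4.66446761e-05, -1.30440421e-03, -2.66959325e-03, -2.37089287e-04,
       -1.48149378e-03, -6.81345154e-04]), 'effort': array([ 1.45807833e-03, -8.80242562e+01, -3.82543695e+01,  7.08637806e-02,
        4.82571451e-02, -2.14784973e-05]), 'ee_pos': array([ 182.13002712, -597.55093615,  213.42699011]), 'eef_rot': array([-3.10629085e+00, -4.62805261e-01,  8.61652043e-05]), 'force': array([0.26587962, 0.15182848, 0.08930523]), 'ft_torque': array([0.01500442, 0.04287619, 0.10858161]), 'grip_force': 0.0, 'finger_gap': 91.27388113993827}
```

View pics/top0.png

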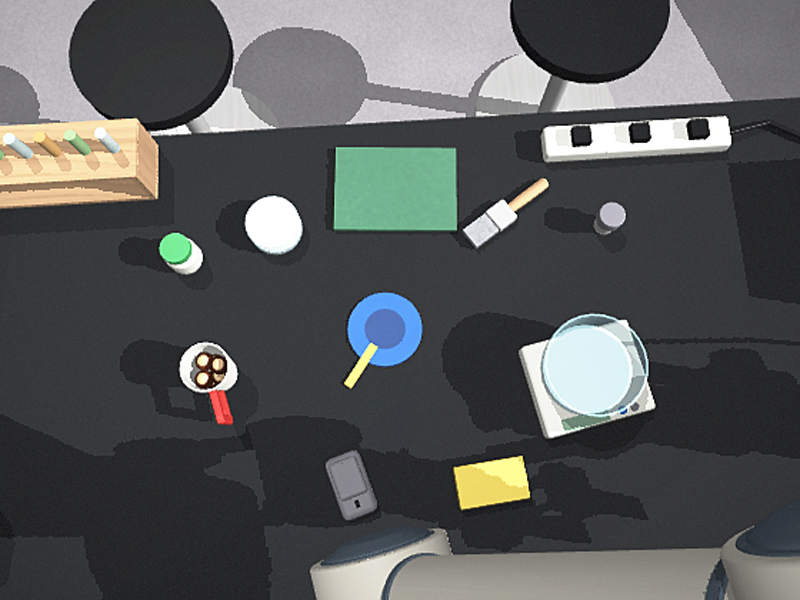

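View pics/scene0.png

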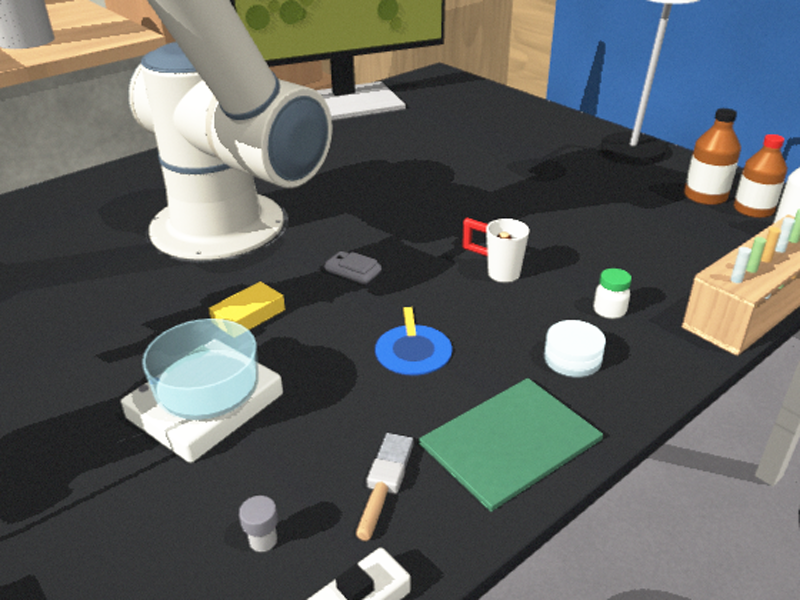

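Top view: beaker rim is near (209,367) with the handle end at (226,423), pad centre (385,329) with the mark end at (348,385), and dish rim centre (597,365). The scene view agrees: the handle points towards the robot.

```bash
cat >h.py <<'E'
import numpy as np, cv2
from scipy.spatial.transform import Rotation as R
def back(c,p,z,big=True):
    "pixel (of 800x600 view) -> world point at height z"
    p=np.array(p,float)
    if big: p=(p+.5)*.7-.5
    Rm=cv2.Rodrigues(np.array(c["rvec"],float))[0]; t=np.array(c["tvec"]).ravel()
    o=-Rm.T@t; d=Rm.T@np.linalg.solve(c["mtx"],[*p,1])
    return o+d*(z-o[2])/d[2]
E
python3 - <<'E'
from plant import arm
from h import *
print([a for a in dir(arm) if a[0]!='_'])
c=arm.camera("top")
for n,p,z in [("cuprim",(209,367),95),("h_in",(216,393),90),("h_out",(226,423),90),("pad",(385,329),4),("markend",(348,385),4),("dishrim",(597,365),110),("dishfoot",(587,371),55),("jar",(176,248),70),("petri",(273,225),45),("phone",(350,485),20),("sponge",(492,482),30)]:
    print(n,back(c,p,z).round(1))
im=c["image"][:,:,::-1]
a=cv2.resize(im[225:310,105:215],None,fx=4,fy=4,interpolation=cv2.INTER_CUBIC)
b=cv2.resize(im[195:280,230:310],None,fx=4,fy=4,interpolation=cv2.INTER_CUBIC)
cv2.imwrite("pics/crop.png",np.hstack([a,b]))
E
```

```text
['Unreachable', 'camera', 'get_state', 'sign_off', 'tcp_to_grasp']
cuprim [518.6 299.6  95. ]
h_in [479.1 290.8  90. ]
h_out [433.3 276.5  90. ]
pad [575.1  31.8   4. ]
markend [486.6  97.6   4. ]
dishrim [ 481.3 -283.1  110. ]
dishfoot [ 478.7 -281.3   55. ]
jar [717.  356.6  70. ]
petri [753.6 204.8  45. ]
phone [328.5 101.1  20. ]
sponge [ 318.7 -120.2   30. ]
```

View pics/crop.png

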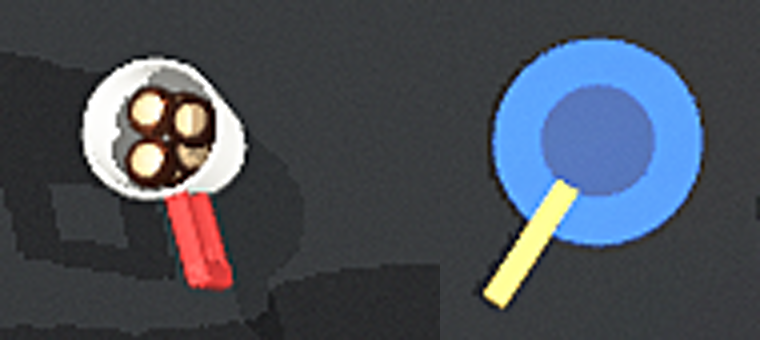

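Beaker axis is at about (518,299), with handle length 88 mm as expected and beaker x yaw at about 0.26. Pad centre is (575,32) with x yaw about -0.64, and the dish is at about (480,-282). Next I need the arm's kinematics to choose a wrist configuration, so I'll learn them from a few moves.

>>> move_arm([
  {"dz": -1},
  {"dz": -1},
  {"ay": 1},
  {"ay": 1},
  {"ay": 1},
  {},
], hand=1)

```text
schema error: expected keys dx, dy, dz, ax, ay, az
```

```bash
python3 - <<'E'
from plant import arm
s=arm.get_state(); print({k:s[k] for k in("time_s","joints","ee_pos","eef_rot")})
E
```

```text
{'time_s': 0.15, 'joints': array([-1.37051493e+00,  4.94077641e-01,  1.34597304e+00,  9.74828083e-06,
        1.30248165e+00, -9.55169450e-02]), 'ee_pos': array([ 182.12987273, -597.58139794,  213.4574466 ]), 'eef_rot': array([-3.10636736e+00, -4.62804495e-01,  6.25214264e-05])}
```

>>> move_arm([
  {"ax": 1},
  {"ax": 1},
  {"ax": 1},
  {"dy": -1},
  {"dy": -1},
  {},
])

```text
schema error: expected keys dx, dy, dz, ax, ay, az
```

```bash
python3 - <<'E'
from plant import arm
s=arm.get_state(); print({k:s[k] for k in("time_s","joints","ee_pos","eef_rot")})
E
```

```text
{'time_s': 0.15, 'joints': array([-1.37051493e+00,  4.94077641e-01,  1.34597304e+00,  9.74828083e-06,
        1.30248165e+00, -9.55169450e-02]), 'ee_pos': array([ 182.12987273, -597.58139794,  213.4574466 ]), 'eef_rot': array([-3.10636736e+00, -4.62804495e-01,  6.25214264e-05])}
```

All six keys are needed in each row.

>>> move_arm([
  {"dx": 0,"dy": 0,"dz": -1,"ax": 0,"ay": 0,"az": 0},
  {"dx": 0,"dy": 0,"dz": -1,"ax": 0,"ay": 0,"az": 0},
  {"dx": 0,"dy": 0,"dz": 0,"ax": 0,"ay": 1,"az": 0},
  {"dx": 0,"dy": 0,"dz": 0,"ax": 0,"ay": 1,"az": 0},
  {"dx": 0,"dy": 0,"dz": 0,"ax": 0,"ay": 1,"az": 0},
  {"dx": 0,"dy": 0,"dz": 0,"ax": 0,"ay": 0,"az": 0},
], hand=1)

```text
time_s: 0.9
ee_pos: [179.8, -598.2, 332.1]
eef_rot: [-2.929, -0.429, -0.787]
force: [-0.3, -0.3, -0.5]
finger_gap: 91.1
grip_force: 0.0
```

```bash
cat >>h.py <<'E'
import json
def log(arm):
    s=arm.get_state(); r=[s["time_s"],*s["joints"],*s["ee_pos"],*s["eef_rot"]]
    open("log.txt","a").write(" ".join(map(str,r))+"\n"); print(np.round(r[:7],3),np.round(r[7:10],1),np.round(r[10:],3)); return s
E
python3 -c "
from plant import arm
from h import *
log(arm)"
```

```text
[ 0.9   -1.646  0.477  1.177  0.489  1.681 -0.36 ] [ 179.8 -598.2  332.1] [-2.929 -0.429 -0.787]
```

>>> move_arm([
  {"dx": 0,"dy": 0,"dz": 0,"ax": 1,"ay": 0,"az": 0},
  {"dx": 0,"dy": 0,"dz": 0,"ax": 1,"ay": 0,"az": 0},
  {"dx": 0,"dy": 0,"dz": 0,"ax": 1,"ay": 0,"az": 0},
  {"dx": 0,"dy": -1,"dz": 0,"ax": 0,"ay": 0,"az": 0},
  {"dx": 0,"dy": -1,"dz": 0,"ax": 0,"ay": 0,"az": 0},
  {"dx": 0,"dy": 0,"dz": 0,"ax": 0,"ay": 0,"az": 0},
])

```text
time_s: 1.65
ee_pos: [122.7, -505.7, 388.3]
eef_rot: [-2.447, -0.545, -0.558]
force: [0.2, -0.6, -0.1]
finger_gap: 91.0
grip_force: 0.0
```

```bash
python3 -c "
from plant import arm
from h import *
log(arm)"
```

```text
[ 1.65  -1.613  0.58   0.949  0.318  2.269 -0.358] [ 122.7 -505.7  388.3] [-2.447 -0.545 -0.558]
```

```bash
cat >>h.py <<'E'
from itertools import product
J0=[-1.37051493e+00,4.94077641e-01,1.34597304e+00,0,1.30248165e+00,-9.55169450e-02]
X0=[182.12987273,-597.58139794,213.4574466,-3.10636736e+00,-4.62804495e-01,6.25e-05]
def data():
    d=[[*J0,*X0]]
    for l in open("log.txt"): d.append(list(map(float,l.split()))[1:])
    return np.array(d)
E
python3 - <<'E'
from h import *
D=data(); Z=lambda a:R.from_euler('z',a); Y=lambda a:R.from_euler('y',a)
for s in product([1,-1],repeat=2):
    T=[]
    for d in D:
        j=d[:6]; r=Z(j[0])*Y(j[1]+j[2])*Z(s[0]*j[3])*Y(j[4])*Z(s[1]*j[5]); T.append((r.inv()*R.from_rotvec(d[9:])).as_rotvec().round(3))
    print(s,T)
A=[];b=[]
s4=1
for d in D:
    j=d[:6]; r1=Z(j[0]); r2=r1*Y(j[1]); r3=r2*Y(j[2]); r5=r3*Z(j[3])*Y(j[4])
    cols=[r1.apply([0,1,0]),r1.apply([0,0,1]),r2.apply([0,0,1]),r3.apply([0,0,1]),r5.apply([0,0,1]),r1.apply([1,0,0]) ]
    A.append(np.array(cols).T); b.append(d[6:9])
A=np.vstack(A);b=np.hstack(b)
for k in (5,6):
    x,res,rk,sv=np.linalg.lstsq(A[:,:k],b,rcond=None); print(x.round(1),rk,sv.round(2),(A[:,:k]@x-b).round(1))
E
```

```text
(1, 1) [array([-0.   ,  0.   ,  1.571]), array([-0.   ,  0.   ,  1.571]), array([0.   , 0.   , 1.571])]
(1, -1) [array([-0.  ,  0.  ,  1.38]), array([-0.   ,  0.   ,  0.852]), array([0.   , 0.   , 0.854])]
(-1, 1) [array([-0.   ,  0.   ,  1.571]), array([-0.962,  0.437,  1.329]), array([-0.466,  0.212,  1.13 ])]
(-1, -1) [array([-0.  ,  0.  ,  1.38]), array([-0.702,  0.702,  0.675]), array([-0.345,  0.345,  0.428])]
[ 68.5 149.2 548.9 386.2 314.9] 5 [2.9  1.81 1.75 0.45 0.09] [10.8 -8.5  1.3 -8.5  4.1 -0.   0.1  6.2 -1.2]
[ 66.   41.4 686.3 410.4 325.3 -89.2] 6 [3.02 2.36 1.76 0.45 0.16 0.04] [ 8.2 -8.2 -2.4 -5.8  7.8  3.2 -0.   2.3 -0.9]
```

```bash
cat >fit.py <<'E'
from h import *
from itertools import combinations
D=data(); Z=lambda a:R.from_euler('z',a); Y=lambda a:R.from_euler('y',a)
C={}
for d in D:
    j=d[:6]; r1=Z(j[0]); r2=r1*Y(j[1]); r3=r2*Y(j[2]); r4=r3*Z(j[3]); r5=r4*Y(j[4])
    for n,v in dict(r1y=r1.apply([0,1,0]),r1z=r1.apply([0,0,1]),r2z=r2.apply([0,0,1]),r3z=r3.apply([0,0,1]),r5z=r5.apply([0,0,1]),r1x=r1.apply([1,0,0]),r3x=r3.apply([1,0,0]),r4y=r4.apply([0,1,0]),r4x=r4.apply([1,0,0]),r5x=r5.apply([1,0,0])).items(): C.setdefault(n,[]).append(v)
C={k:np.hstack(v) for k,v in C.items()}; b=D[:,6:9].ravel()
base=["r1z","r2z","r3z","r5z"]; ex=["r1y","r1x","r3x","r4y","r4x","r5x"]
out=[]
for k in (1,2,3):
    for e in combinations(ex,k):
        n=base+list(e); A=np.array([C[q] for q in n]).T; x=np.linalg.lstsq(A,b,rcond=None)[0]; out.append((np.abs(A@x-b).max(),k,dict(zip(n,x.round(1)))))
for o in sorted(out,key=lambda o:o[0]+.5*o[1])[:8]: print(o)
E
python3 fit.py
```

```text
(np.float64(0.0010682101830497004), 2, {'r1z': np.float64(256.6), 'r2z': np.float64(596.8), 'r3z': np.float64(384.4), 'r5z': np.float64(352.7), 'r1y': np.float64(59.6), 'r3x': np.float64(117.9)})
(np.float64(0.000648053553192085), 3, {'r1z': np.float64(256.6), 'r2z': np.float64(596.8), 'r3z': np.float64(384.4), 'r5z': np.float64(352.7), 'r1y': np.float64(59.6), 'r3x': np.float64(117.9), 'r4x': np.float64(-0.0)})
(np.float64(0.0009843258999353566), 3, {'r1z': np.float64(256.6), 'r2z': np.float64(596.8), 'r3z': np.float64(384.4), 'r5z': np.float64(352.7), 'r1y': np.float64(59.6), 'r3x': np.float64(117.9), 'r5x': np.float64(0.0)})
(np.float64(0.001069860906866893), 3, {'r1z': np.float64(256.6), 'r2z': np.float64(596.8), 'r3z': np.float64(384.4), 'r5z': np.float64(352.7), 'r1y': np.float64(59.6), 'r3x': np.float64(117.9), 'r4y': np.float64(0.0)})
(np.float64(0.0010719591159897846), 3, {'r1z': np.float64(256.6), 'r2z': np.float64(596.8), 'r3z': np.float64(384.4), 'r5z': np.float64(352.7), 'r1y': np.float64(59.6), 'r1x': np.float64(0.0), 'r3x': np.float64(117.9)})
(np.float64(2.4455373738144317), 2, {'r1z': np.float64(203.6), 'r2z': np.float64(526.7), 'r3z': np.float64(399.5), 'r5z': np.float64(308.0), 'r1y': np.float64(58.9), 'r4x': np.float64(42.8)})
(np.float64(2.171764283235575), 3, {'r1z': np.float64(219.8), 'r2z': np.float64(510.8), 'r3z': np.float64(407.2), 'r5z': np.float64(306.6), 'r1y': np.float64(68.7), 'r4y': np.float64(-10.0), 'r4x': np.float64(43.1)})
(np.float64(2.3813252166441856), 3, {'r1z': np.float64(215.2), 'r2z': np.float64(514.0), 'r3z': np.float64(403.0), 'r5z': np.float64(306.4), 'r1y': np.float64(58.8), 'r4x': np.float64(43.8), 'r5x': np.float64(-2.7)})
```

```bash
cat >kin.py <<'E'
from h import *
d1,L2,L3,L6,off,e3=256.6,596.8,384.4,352.7,59.6,117.9
LO=np.array([-2.91,-.82,.22,-1.22,.12,-3.08]);HI=np.array([2.91,2.16,2.67,4.37,2.79,3.08])
Z=lambda a:R.from_euler('z',a); Y=lambda a:R.from_euler('y',a)
def fk(j):
    r1=Z(j[0]); r2=r1*Y(j[1]); r3=r2*Y(j[2]); r5=r3*Z(j[3])*Y(j[4])
    return r1.apply([0,off,d1])+r2.apply([0,0,L2])+r3.apply([e3,0,L3])+r5.apply([0,0,L6]), r5*Z(j[5]+np.pi/2)
def ik(p,Rt,margin=.03):
    "all in-range joint solutions for TCP p and rotation Rt"
    w=p-L6*Rt.apply([0,0,1]); sols=[]; rho=np.hypot(w[0],w[1])
    if rho<off: return []
    F=np.hypot(L3,e3); be=np.arctan2(e3,L3)
    for sg in (1,-1):
        r=sg*np.sqrt(rho**2-off**2); j1=np.arctan2(w[1],w[0])-np.arctan2(off,r); j1=(j1+np.pi)%(2*np.pi)-np.pi
        h=w[2]-d1; q=r*r+h*h; c=(q-L2**2-F**2)/(2*L2*F)
        if abs(c)>1: continue
        for g in (np.arccos(c),-np.arccos(c)):
            j2=np.arctan2(r,h)-np.arctan2(F*np.sin(g),L2+F*np.cos(g)); j3=g-be
            M=(Z(j1)*Y(j2+j3)).inv()*Rt*Z(-np.pi/2); m=M.as_matrix()
            for s5 in (1,-1):
                j5=s5*np.arccos(np.clip(m[2,2],-1,1)); j4=np.arctan2(s5*m[1,2],s5*m[0,2]); j6=np.arctan2(s5*m[2,1],-s5*m[2,0])
                for a in (j4,j4+2*np.pi,j4-2*np.pi):
                    for b in (j6,):
                        j=np.array([j1,j2,j3,a,j5,b])
                        if (j>LO+margin).all() and (j<HI-margin).all(): sols.append(j)
    return sols
CUP=np.array([518.,299,0]); CY=.264; PAD=np.array([575.,32,4]); PY=-.639; DISH=np.array([480.,-282,50]); GX,GZ=-68,83
def tool(th,flip=0):
    "tool rotation in cup frame: tool z along +x, down by th; tool y along +-cup y"
    z=np.array([np.cos(th),0,-np.sin(th)]); y=np.array([0,-1. if flip else 1.,0])
    return R.from_matrix(np.array([np.cross(y,z),y,z]).T)
def tcp(cuppos,cupR,th,flip,lift=0):
    T=tool(th,flip); g=np.array([GX,0,GZ])+19*T.apply([0,0,1])
    return cuppos+cupR.apply(g)+[0,0,lift], cupR*T
E
python3 - <<'E'
from kin import *
D=data(); print([np.abs(fk(d[:6])[0]-d[6:9]).max().round(2) for d in D], ik(D[1,6:9],R.from_rotvec(D[1,9:]))[0].round(3))
for nm,P,y in (("cup",CUP,CY),("pad",PAD,PY)):
  for th in np.radians([0,10,20,30,40,45,50,60,70,80,90]):
    for f in (0,1):
        for j in ik(*tcp(P,Z(y),th,f)): print(nm,np.degrees(th).round(),f,j.round(2))
E
```

```text
[np.float64(0.04), np.float64(0.03), np.float64(0.03)] [-1.646  0.477  1.177  0.489  1.681 -0.359]
cup 0.0 0 [0.72 1.6  2.42 3.8  2.33 2.06]
cup 0.0 1 [ 0.72  1.6   2.42  3.8   2.33 -1.08]
cup 10.0 0 [0.71 1.48 2.5  3.67 2.14 1.96]
cup 10.0 1 [ 0.71  1.48  2.5   3.67  2.14 -1.18]
cup 20.0 0 [0.69 1.28 2.52 3.55 1.83 1.84]
cup 20.0 1 [ 0.69  1.28  2.52  3.55  1.83 -1.31]
cup 30.0 0 [0.65 1.02 2.48 3.48 1.39 1.71]
cup 30.0 1 [ 0.65  1.02  2.48  3.48  1.39 -1.43]
cup 40.0 0 [0.6  0.79 2.39 3.47 0.91 1.59]
cup 40.0 1 [ 0.6   0.79  2.39  3.47  0.91 -1.55]
cup 45.0 0 [0.58 0.7  2.33 3.5  0.68 1.52]
cup 45.0 1 [ 0.58  0.7   2.33  3.5   0.68 -1.63]
cup 50.0 0 [0.56 0.63 2.27 3.57 0.47 1.41]
cup 50.0 1 [ 0.56  0.63  2.27  3.57  0.47 -1.73]
cup 70.0 0 [ 0.49  0.51  2.01 -0.27  0.29 -1.09]
cup 70.0 1 [ 0.49  0.51  2.01 -0.27  0.29  2.05]
cup 80.0 0 [ 0.47  0.52  1.87 -0.06  0.58 -1.32]
cup 80.0 1 [ 0.47  0.52  1.87 -0.06  0.58  1.82]
cup 90.0 0 [ 0.44  0.57  1.73 -0.    0.84 -1.39]
cup 90.0 1 [0.44 0.57 1.73 0.   0.84 1.75]
pad 60.0 0 [ 0.28  0.55  2.03 -1.1   0.46  0.33]
pad 60.0 1 [ 0.28  0.55  2.03 -1.1   0.46 -2.82]
pad 70.0 0 [ 0.18  0.52  1.94 -0.55  0.5  -0.28]
pad 70.0 1 [ 0.18  0.52  1.94 -0.55  0.5   2.86]
pad 80.0 0 [ 0.1   0.52  1.85 -0.19  0.65 -0.69]
pad 80.0 1 [ 0.1   0.52  1.85 -0.19  0.65  2.46]
pad 90.0 0 [ 0.02  0.55  1.75 -0.    0.84 -0.91]
pad 90.0 1 [ 0.02  0.55  1.75 -0.    0.84  2.23]
```

```bash
cat >search.py <<'E'
from kin import *
rng=np.random.default_rng(0); th=np.radians(70); best=[]
jp=[0.18,.52,1.94,-.55,.5]
for f in (0,1):
  T=tool(th,f); jc=ik(*tcp(CUP,Z(CY),th,f,120))
  print("cup lift",f,[j.round(2) for j in jc]); 
  if not jc: continue
  jc=jc[0]
  for cR in R.random(60000,random_state=1):
    m=cR.as_matrix(); cz=m[:,2]
    if not -.77<cz[2]<-.57: continue
    # lowest lip direction
    lo=-np.array([0,0,1])+cz*cz[2]; lo/=np.linalg.norm(lo)
    lip=cR.apply([0,0,95])+36*lo            # relative to foot centre
    # lip placed 30 mm above rim, behind dish centre so flow lands in the middle
    hd=np.array([cz[0],cz[1],0])/np.hypot(cz[0],cz[1])
    P=DISH+[0,0,60+25]-15*hd-lip
    p,Rt=tcp(P,cR,th,f)
    zt=Rt.apply([0,0,1]); g=p-19*zt
    # gripper body corners (begins 60 behind grasp, +150 further)
    cs=np.array([g-zt*b+Rt.apply([38*sx,89*sy,0]) for b in (60,210) for sx in(1,-1) for sy in(1,-1)])
    if cs[:,2].min()<145: continue
    # body in front of mouth?
    q=cR.inv().apply(cs-P); 
    for j in ik(p,Rt,.08):
        best.append((np.abs(j[:5]-jc[:5]).max()+.3*np.abs(j[5]-jc[5]),f,j.round(2),cR.as_rotvec().round(3),np.degrees(np.arcsin(zt[2])).round(),np.degrees(np.arctan2(zt[1],zt[0])).round(),(-m[:,0]).round(2),cz.round(2),cs[:,2].min().round()))
best.sort(key=lambda b:b[0])
for b in best[:14]: print(*b)
print(len(best))
E
python3 search.py
```

```text
cup lift 0 [array([ 0.49,  0.28,  1.88, -0.13,  0.64, -1.25])]
cup lift 1 [array([ 0.49,  0.28,  1.88, -0.13,  0.64,  1.89])]
0
```

```bash
sed -i 's/-.77<cz\[2\]<-.57/-.7<cz[2]<-.2/; s/<145: continue/<LIM: continue/; s/^rng.*; th=np.radians(70)/import sys; LIM=float(sys.argv[1]); th=np.radians(float(sys.argv[2]))/; s/ik(p,Rt,.08)/ik(p,Rt,.05)/' search.py; sed -i 's/print("cup lift".*/pass/; s/jc=ik(\*tcp(CUP,Z(CY),th,f,120))/jc=ik(*tcp(CUP,Z(CY),th,f,120),0.)/; s/best\[:14\]/best[:5]/' search.py
for a in "145 70" "90 70" "115 63" "115 40" ; do echo == $a; python3 search.py $a; done
```

```text
== 145 70
1.3508499924755888 1 [-0.07  0.87  1.54 -1.17  1.77  1.14] [-1.048  1.503  0.528] -6.0 -119.0 [-0.07  0.31  0.95] [ 0.54  0.81 -0.23] 187.0
1.3508499924755895 0 [-0.07  0.87  1.54 -1.17  1.77 -2.  ] [-1.048  1.503  0.528] -6.0 -119.0 [-0.07  0.31  0.95] [ 0.54  0.81 -0.23] 187.0
1.417335493223686 1 [-0.08  0.92  1.47 -1.11  1.88  1.3 ] [-1.045  1.51   0.284] -4.0 -126.0 [-0.12  0.44  0.89] [ 0.67  0.7  -0.25] 169.0
1.4173354932236861 0 [-0.08  0.92  1.47 -1.11  1.88 -1.84] [-1.045  1.51   0.284] -4.0 -126.0 [-0.12  0.44  0.89] [ 0.67  0.7  -0.25] 169.0
1.4288927528613249 1 [-0.07  0.95  1.48 -1.15  1.9   1.32] [-1.104  1.539  0.298] -1.0 -124.0 [-0.1   0.47  0.88] [ 0.64  0.71 -0.31] 165.0
1890
== 90 70
1.2862824779556368 1 [-0.05  0.99  1.51 -1.11  1.92  1.88] [-1.301  1.282 -0.171] 2.0 -126.0 [-0.37  0.71  0.59] [ 0.76  0.6  -0.25] 114.0
1.2862824779556372 0 [-0.05  0.99  1.51 -1.11  1.92 -1.26] [-1.301  1.282 -0.171] 2.0 -126.0 [-0.37  0.71  0.59] [ 0.76  0.6  -0.25] 114.0
1.2872561214769718 1 [-0.05  0.99  1.53 -1.1   1.9   1.98] [-1.317  1.207 -0.238] 1.0 -125.0 [-0.43
[... 1045 characters left out ...]

1.3453722298200395 0 [-0.15  0.66  2.34  4.23  1.15 -0.78] [-1.579  0.85   0.29 ] -20.0 -68.0 [-0.7   0.35  0.63] [ 0.28  0.94 -0.21] 148.0
1.3764165402756858 0 [-0.17  0.64  2.34  4.21  1.12 -0.82] [-1.585  0.852  0.334] -21.0 -67.0 [-0.69  0.33  0.65] [ 0.25  0.94 -0.21] 151.0
1.4346916292447078 0 [-0.13  0.79  2.4   4.14  1.34 -0.59] [-1.671  0.808  0.252] -15.0 -66.0 [-0.73  0.37  0.57] [ 0.26  0.93 -0.27] 136.0
1.4399986988063151 1 [-0.09  0.65  2.26  4.16  1.1   0.54] [ 1.926 -1.314 -1.725] -20.0 -58.0 [0.1  0.74 0.67] [-0.89  0.37 -0.27] 153.0
1.45363934983878 0 [-0.17  0.69  2.39  4.07  1.22 -1.05] [-1.825  0.941  0.627] -18.0 -62.0 [-0.57  0.33  0.75] [-0.02  0.91 -0.41] 166.0
7384
```

```bash
cat >s2.py <<'E'
from kin import *
from scipy.spatial.transform import Slerp
import sys
th=np.radians(float(sys.argv[1])); f=int(sys.argv[2]); N=16
ang=np.linspace(0,2*np.pi,16,endpoint=False)
PTS=np.vstack([np.c_[38*np.cos(ang),38*np.sin(ang),0*ang+95],np.c_[29*np.cos(ang),29*np.sin(ang),0*ang],[[-88,0,28],[-88,0,90]]])
def lipof(cR):
    cz=cR.apply([0,0,1]); lo=-np.array([0,0,1.])+cz*cz[2]; n=np.linalg.norm(lo); return cR.apply([0,0,95])+(36*lo/n if n>.05 else 0)
def cont(path,j):
    out=[j]
    for p,Rt in path:
        s=ik(p,Rt,.05)
        if not s: return None
        k=min(s,key=lambda q:np.abs(q-j).max())
        if np.abs(k-j).max()>.5: return None
        j=k; out.append(j)
    return np.array(out)
def body(p,Rt):
    zt=Rt.apply([0,0,1]); g=p-19*zt
    return min((g-zt*b+Rt.apply([38*sx,89*sy,0]))[2] for b in (60,210) for sx in(1,-1) for sy in(1,-1))
if __name__=="__main__":
  res=[]
  for yaw in np.radians(np.arange(-180,180,20)):
    A=Z(yaw); 
    for ax in np.radians(np.arange(0,360,20)):
     for tilt in np.radians([112,125]):
      cR=R.from_rotvec(tilt*np.array([np.cos(ax),np.sin(ax),0]))*A
      hd=cR.apply([0,0,1])*[1,1,0]; hd/=np.linalg.norm(hd)
      path=[];ok=True
      for k in range(N+1):
        c=R.from_rotvec(tilt*k/N*np.array([np.cos(ax),np.sin(ax),0]))*A
        lip=DISH+[0,0,60+28]-15*hd if k else None
        # lip fixed; start shifted up so that foot clears
        P=DISH+[0,0,60+28]-15*hd-lipof(c) if k else None
        if k==0: continue
        low=(c.apply(PTS)+P)[:,2].min()
        if low<122: P=P+[0,0,122-low]
        q=tcp(P,c,th,f)
        path.append(q)
      p,Rt=path[-1]
      if body(p,Rt)<130: continue
      for j in ik(*path[0],.05):
        o=cont(path[1:],j)
        if o is None: continue
        mar=np.minimum(o-LO,HI-o).min()
        res.append((mar,np.degrees([yaw,ax,tilt]).round(),o[0].round(2),o[-1].round(2),np.ptp(o,0).max().round(2),round(min(body(*q) for q in path)),(-cR.as_matrix()[:,0]).round(2)))
  res.sort(key=lambda r:-r[0])
  print(len(res))
  for r in [r for r in res if r[1][2]>=112][:12]: print(*r)
  print('steep')
  for r in [r for r in res if r[1][2]>120][:8]: print(*r)
E
for a in "70 0" "70 1" "65 0"; do echo == $a; python3 s2.py $a; done
```

```text
== 70 0
30
0.9365000705472872 [-120.  320.  112.] [-0.3   0.47  1.47 -0.24  1.25  0.31] [-1.26  0.93  1.68  1.15  1.85 -1.25] 1.56 178 [-0.37 -0.17  0.91]
0.8705345188278761 [-180.  300.  112.] [-0.47  0.67  1.09 -0.06  1.63  1.09] [-1.26  0.96  1.67  1.27  1.82 -0.6 ] 1.69 139 [-0.03 -0.6   0.8 ]
0.8517199775968309 [-140.  320.  112.] [-0.33  0.55  1.32 -0.19  1.41  0.58] [-1.2   0.96  1.52  1.13  1.94 -0.82] 1.4 178 [-0.1  -0.39  0.91]
0.8442995773829549 [-160.  300.  112.] [-0.4   0.62  1.18 -0.14  1.52  0.84] [-1.3   0.91  1.82  1.3   1.73 -1.01] 1.85 178 [-0.23 -0.33  0.91]
0.7935011287152312 [-100.  320.  112.] [-0.29  0.39  1.62 -0.27  1.06  0.02] [-1.3   0.95  1.82  1.19  1.8  -1.71] 1.72 139 [-0.59  0.07  0.8 ]
0.7691210523744534 [-80. 340. 112.] [-0.33  0.3   1.77 -0.23  0.91 -0.36] [-1.21  0.99  1.52  1.03  2.02 -1.52] 1.26 139 [-0.58 -0.13  0.8 ]
0.7508906762284391 [-160.  320.  112.] [-0.39  0.61  1.2  -0.12  1.55  0.83] [-1.15  1.02  1.38  1.13  2.04 -0.42] 1.26 139 [ 0.17 -0.57  0.8 ]
0.7016081619072627 [160. 280. 112.] [-0.56  0.7   1.03  0.01  1.67  1.35] [-1.34  0.9
[... 4523 characters left out ...]
-140.  300.  125.] [-0.31  0.58  1.28 -0.27  1.44  0.63] [-1.37  1.02  1.96  1.35  1.79 -1.56] 2.19 142 [-0.58 -0.13  0.81]
0.6115944946597285 [-100.  340.  125.] [-0.24  0.39  1.63 -0.34  1.1   0.09] [-1.17  1.08  1.35  1.07  2.18 -1.1 ] 1.41 142 [-0.36 -0.47  0.81]
0.5570281191154445 [-180.  280.  125.] [-0.46  0.71  1.01 -0.11  1.7   1.11] [-1.39  1.05  2.1   1.5   1.75 -1.43] 2.54 142 [-0.53 -0.27  0.81]
0.5056489149890515 [-120.  340.  125.] [-0.26  0.48  1.46 -0.29  1.31  0.35] [-1.1   1.12  1.19  1.08  2.28 -0.7 ] 1.38 142 [-0.03 -0.59  0.81]
0.37370163986606286 [-160.  280.  125.] [-0.38  0.65  1.13 -0.22  1.58  0.87] [-1.39  1.13  2.28  1.6   1.77 -1.99] 2.86 142 [-0.59  0.07  0.81]
```

```bash
cat >plan.py <<'E'
from kin import *
from scipy.linalg import logm,expm
def H(p,r): M=np.eye(4); M[:3,:3]=r.as_matrix(); M[:3,3]=p; return M
def twist(r): 
    M=np.zeros((4,4)); M[:3,:3]=[[0,-r[5],r[4]],[r[5],0,-r[3]],[-r[4],r[3],0]]; M[:3,3]=r[:3]; return M
def go(p,r,pt,rt,j=None,n=None,nd=2,sep=True,vmax=.9):
    "print rows from pose (p,r) to (pt,rt): n equal rows; returns pose reached after rounding"
    pos=np.array(p,float); rot=r
    rv=(rot.inv()*rt).as_rotvec()
    if n is None: n=max(1,int(np.ceil(max(np.abs(np.degrees(rv)/10).max(),np.linalg.norm(pt-pos)/60)/vmax)))
    rows=[]
    for k in range(n):
        f=1/(n-k); rv=(rot.inv()*rt).as_rotvec()*f; dp=rot.inv().apply((pt-pos)*f)
        u=np.round(np.r_[dp/60,np.degrees(rv)/10],nd)
        pos=pos+rot.apply(u[:3]*60); rot=rot*R.from_rotvec(np.radians(u[3:]*10)); rows.append(u)
        if j is not None:
            s=ik(pos,rot,0.)
            if not s: print("row",k,"NO IK",pos.round()); j=None; continue
            q=min(s,key=lambda q:np.abs(q-j).max()); dq=np.abs(q-j)/.125/np.array([1.89,1.89,2.57,3.01,3.01,3.01])
            if dq.max()>.68: print("row",k,"fast",dq.round(2))
            j=q
    for k in range(0,n,8):
        print("["+", ".join("{"+", ".join('"%s": %g'%(a,b+0.) for a,b in zip(("dx","dy","dz","ax","ay","az"),u))+"}" for u in rows[k:k+8])+"]")
    print("->",pos.round(1),None if j is None else j.round(2))
    return pos,rot,j
def now(arm):
    s=log(arm); return np.array(s["ee_pos"]),R.from_rotvec(s["eef_rot"]),np.array(s["joints"])
E
python3 - <<'E'
from plant import arm
from plan import *
a=now(arm)
th=np.radians(70)
p2,r2=tcp(CUP,Z(CY),th,0); p2=p2-110*r2.apply([0,0,1])
dn=R.from_matrix(np.array([[0,1,0],[1,0,0],[0,0,-1.]]).T)
p1=np.array([560,-150,330.]); 
print(ik(p2,r2))
rm=R.from_rotvec(a[1].as_rotvec())
from scipy.spatial.transform import Slerp
r1=Slerp([0,1],R.concatenate([a[1],r2]))(.5)
print(ik(p1,r1))
b=go(*a[:2],p1,r1,a[2],vmax=.85)
c=go(*b[:2],p2,r2,b[2],vmax=.85)
E
```

```text
[ 1.65  -1.613  0.58   0.949  0.318  2.269 -0.358] [ 122.7 -505.7  388.3] [-2.447 -0.545 -0.558]
[array([ 0.51516993,  0.26875454,  1.97606554, -0.15979413,  0.56360252,
       -1.19879036])]
[array([-0.56333689,  0.39560878,  1.25169168,  0.32588127,  1.64255046,
       -0.96151231])]
[{"dx": 0.59, "dy": -0.04, "dz": 0.52, "ax": 0.06, "ay": -0.19, "az": -0.7}, {"dx": 0.61, "dy": 0.04, "dz": 0.5, "ax": 0.06, "ay": -0.19, "az": -0.7}, {"dx": 0.61, "dy": 0.12, "dz": 0.48, "ax": 0.06, "ay": -0.19, "az": -0.71}, {"dx": 0.61, "dy": 0.2, "dz": 0.46, "ax": 0.06, "ay": -0.19, "az": -0.7}, {"dx": 0.6, "dy": 0.27, "dz": 0.43, "ax": 0.06, "ay": -0.2, "az": -0.71}, {"dx": 0.57, "dy": 0.35, "dz": 0.41, "ax": 0.06, "ay": -0.19, "az": -0.7}, {"dx": 0.54, "dy": 0.42, "dz": 0.39, "ax": 0.06, "ay": -0.2, "az": -0.71}, {"dx": 0.49, "dy": 0.49, "dz": 0.36, "ax": 0.05, "ay": -0.2, "az": -0.7}]
[{"dx": 0.44, "dy": 0.55, "dz": 0.34, "ax": 0.06, "ay": -0.19, "az": -0.71}, {"dx": 0.38, "dy": 0.61, "dz": 0.33, "ax": 0.05, "ay": -0.2, "az": -0.7}, {"dx": 0.32, "dy": 0.66, "dz": 0.31, "ax": 0.06, "ay": -0.19, "
[... 271 characters left out ...]
 0.07, "ay": -0.23, "az": -0.84}, {"dx": 0.63, "dy": 0.19, "dz": 0.43, "ax": 0.07, "ay": -0.23, "az": -0.85}, {"dx": 0.61, "dy": 0.29, "dz": 0.4, "ax": 0.07, "ay": -0.23, "az": -0.84}, {"dx": 0.58, "dy": 0.38, "dz": 0.38, "ax": 0.07, "ay": -0.23, "az": -0.85}, {"dx": 0.53, "dy": 0.47, "dz": 0.35, "ax": 0.07, "ay": -0.23, "az": -0.84}, {"dx": 0.47, "dy": 0.54, "dz": 0.32, "ax": 0.07, "ay": -0.23, "az": -0.85}, {"dx": 0.4, "dy": 0.61, "dz": 0.3, "ax": 0.07, "ay": -0.23, "az": -0.84}]
[{"dx": 0.32, "dy": 0.67, "dz": 0.27, "ax": 0.07, "ay": -0.24, "az": -0.85}, {"dx": 0.23, "dy": 0.72, "dz": 0.26, "ax": 0.06, "ay": -0.23, "az": -0.84}]
-> [422.1 273.4 168.3] [ 0.52  0.27  1.98 -0.16  0.56 -1.2 ]
```

>>> move_arm([
  {"dx": 0.59,"dy": -0.04,"dz": 0.52,"ax": 0.06,"ay": -0.19,"az": -0.7},
  {"dx": 0.61,"dy": 0.04,"dz": 0.5,"ax": 0.06,"ay": -0.19,"az": -0.7},
  {"dx": 0.61,"dy": 0.12,"dz": 0.48,"ax": 0.06,"ay": -0.19,"az": -0.71},
  {"dx": 0.61,"dy": 0.2,"dz": 0.46,"ax": 0.06,"ay": -0.19,"az": -0.7},
  {"dx": 0.6,"dy": 0.27,"dz": 0.43,"ax": 0.06,"ay": -0.2,"az": -0.71},
  {"dx": 0.57,"dy": 0.35,"dz": 0.41,"ax": 0.06,"ay": -0.19,"az": -0.7},
  {"dx": 0.54,"dy": 0.42,"dz": 0.39,"ax": 0.06,"ay": -0.2,"az": -0.71},
  {"dx": 0.49,"dy": 0.49,"dz": 0.36,"ax": 0.05,"ay": -0.2,"az": -0.7},
])

```text
time_s: 2.65
ee_pos: [416.3, -268.6, 349.0]
eef_rot: [-2.047, -1.872, -0.544]
force: [1.1, 0.1, 0.4]
finger_gap: 91.4
grip_force: 0.0
```

>>> move_arm([
  {"dx": 0.44,"dy": 0.55,"dz": 0.34,"ax": 0.06,"ay": -0.19,"az": -0.71},
  {"dx": 0.38,"dy": 0.61,"dz": 0.33,"ax": 0.05,"ay": -0.2,"az": -0.7},
  {"dx": 0.32,"dy": 0.66,"dz": 0.31,"ax": 0.06,"ay": -0.19,"az": -0.71},
  {"dx": 0.24,"dy": 0.69,"dz": 0.29,"ax": 0.05,"ay": -0.2,"az": -0.7},
])

```text
time_s: 3.15
ee_pos: [562.5, -149.2, 330.6]
eef_rot: [-1.628, -2.464, -0.486]
force: [-0.2, -0.1, -0.5]
finger_gap: 91.0
grip_force: 0.0
```

>>> move_arm([
  {"dx": 0.62,"dy": -0.01,"dz": 0.48,"ax": 0.07,"ay": -0.23,"az": -0.85},
  {"dx": 0.64,"dy": 0.09,"dz": 0.46,"ax": 0.07,"ay": -0.23,"az": -0.84},
  {"dx": 0.63,"dy": 0.19,"dz": 0.43,"ax": 0.07,"ay": -0.23,"az": -0.85},
  {"dx": 0.61,"dy": 0.29,"dz": 0.4,"ax": 0.07,"ay": -0.23,"az": -0.84},
  {"dx": 0.58,"dy": 0.38,"dz": 0.38,"ax": 0.07,"ay": -0.23,"az": -0.85},
  {"dx": 0.53,"dy": 0.47,"dz": 0.35,"ax": 0.07,"ay": -0.23,"az": -0.84},
  {"dx": 0.47,"dy": 0.54,"dz": 0.32,"ax": 0.07,"ay": -0.23,"az": -0.85},
  {"dx": 0.4,"dy": 0.61,"dz": 0.3,"ax": 0.07,"ay": -0.23,"az": -0.84},
])

```text
time_s: 4.15
ee_pos: [451.6, 189.9, 202.9]
eef_rot: [0.027, 2.878, 0.161]
force: [0.9, 0.5, -0.5]
finger_gap: 91.2
grip_force: 0.0
```

>>> move_arm([
  {"dx": 0.32,"dy": 0.67,"dz": 0.27,"ax": 0.07,"ay": -0.24,"az": -0.85},
  {"dx": 0.23,"dy": 0.72,"dz": 0.26,"ax": 0.06,"ay": -0.23,"az": -0.84},
  {"dx": 0,"dy": 0,"dz": 0,"ax": 0,"ay": 0,"az": 0},
])

```text
time_s: 4.53
ee_pos: [421.2, 276.6, 169.6]
eef_rot: [-0.38, 2.765, 0.071]
force: [0.2, 0.2, 0.3]
finger_gap: 91.1
grip_force: 0.0
```

```bash
python3 - <<'E'
from plant import arm
from plan import *
c=arm.camera("wrist"); im=np.ascontiguousarray(c["image"][:,:,::-1]); now(arm)
im=cv2.resize(im,(800,600),interpolation=cv2.INTER_CUBIC)
cv2.imwrite("pics/w1.png",im)
E
```

```text
[ 4.575  0.517  0.266  1.976 -0.155  0.561 -1.205] [422.3 275.2 170.2] [-0.374  2.765  0.071]
```

View pics/w1.png

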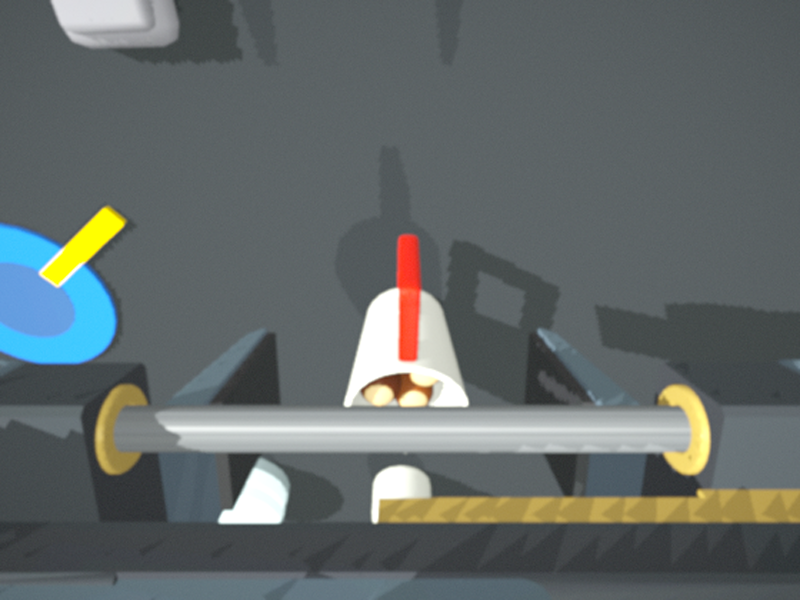

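```bash
python3 - <<'E'
from plant import arm
from plan import *
c=arm.camera("wrist"); a=now(arm)
for p in [(409,360),(408,300),(408,265),(408,236)]: print(p,back(c,p,90).round(1))
i=c["image"].astype(int); i=cv2.resize(c["image"],(800,600)).astype(int)
for y in range(228,372,8): 
    m=np.where((i[y,:,0]>120)&(i[y,:,1]<90))[0]; print(y,i[y,408],(m.min(),m.max()) if len(m) else None)
Rm=cv2.Rodrigues(np.array(c["rvec"]))[0]
def proj(P): return (cv2.projectPoints(np.array(P,float),np.array(c["rvec"]),np.array(c["tvec"]),c["mtx"],None)[0][:,0]+.5)/.7-.5
cc=Z(CY)
for q in [(-88,0,90),(-88,0,28),(-38,0,90),(-38,38,95)]: print(q,proj([CUP+cc.apply(q)]).round())
for q in [(0,38,95),(0,-38,95)]: print(q,proj([CUP+cc.apply(q)]).round())
print("pad",back(c,(30,300),4).round(1),"mark end",back(c,(117,214),4).round(1))
E
```

```text
[ 4.625  0.514  0.265  1.976 -0.154  0.561 -1.206] [423.2 274.2 170.6] [-0.37   2.766  0.071]
(409, 360) [484.  296.7  90. ]
(408, 300) [443.7 284.7  90. ]
(408, 265) [423.1 278.9  90. ]
(408, 236) [407.5 274.4  90. ]
228 [81 89 91] None
236 [254  56  42] (np.int64(400), np.int64(420))
244 [255  54  38] (np.int64(399), np.int64(421))
252 [254  53  34] (np.int64(399), np.int64(422))
260 [254  54  39] (np.int64(399), np.int64(422))
268 [255  54  40] (np.int64(399), np.int64(423))
276 [255  51  35] (np.int64(398), np.int64(423))
284 [255  62  38] (np.int64(400), np.int64(424))
292 [255  83  51] (np.int64(404), np.int64(421))
300 [255  78  42] (np.int64(403), np.int64(420))
308 [255  77  44] (np.int64(403), np.int64(420))
316 [255  80  50] (np.int64(404), np.int64(419))
324 [255  78  48] (np.int64(404), np.int64(419))
332 [255  79  44] (np.int64(404), np.int64(419))
340 [255  77  43] (np.int64(404), np.int64(419))
348 [255  76  41] (np.int64(403), np.int64(418))
356 [255  71  43] (np.int64(403), np.int64(418))
364 [255 255 255] None
(-88, 0, 90) [[397. 280.]]
(-88, 0, 28) [[398. 225.]]
(-38, 0, 90) [[397. 354.]]
(-38, 38, 95) [[465. 360.]]
(0, 38, 95) [[460. 407.]]
(0, -38, 95) [[334. 407.]]
pad [574.8  35.2   4. ] mark end [485.7 100.1   4. ]
```

```bash
python3 - <<'E'
from plant import arm
from plan import *
c=arm.camera("wrist")
o=back(c,(412,286),90); i=back(c,(410.5,360),90); d=i-o; y=np.arctan2(d[1],d[0])
print(o,i,np.linalg.norm(d),y, "cup axis",o+88*np.array([np.cos(y),np.sin(y),0]))
E
```

```text
[435.88316474 283.32357117  90.        ] [485.11065555 296.49006998  90.        ] 50.9578506478214 0.26134507277456315 cup axis [520.89497619 306.06102734  90.        ]
```

```bash
sed -i 's/^CUP=.*GX,GZ=/CUP=np.array([520.5,305.,0]); CY=.262; PAD=np.array([575.,33,4]); PY=-.637; DISH=np.array([480.,-282,50]); GX,GZ=/' kin.py; python3 - <<'E'
from plant import arm
from plan import *
a=now(arm); th=np.radians(70)
p,r=tcp(CUP,Z(CY),th,0); pre=p-60*r.apply([0,0,1])
b=go(*a[:2],pre,r,a[2],n=3); go(*b[:2],p,r,b[2],n=4)
E
```

```text
[ 4.675  0.512  0.265  1.975 -0.154  0.561 -1.206] [423.8 273.4 170.8] [-0.367  2.766  0.071]
[{"dx": -0.01, "dy": 0.03, "dz": 0.29, "ax": 0.01, "ay": 0.01, "az": 0}, {"dx": -0.01, "dy": 0.03, "dz": 0.3, "ax": 0.01, "ay": 0.01, "az": 0}, {"dx": 0, "dy": 0.03, "dz": 0.29, "ax": 0, "ay": 0.01, "az": 0.01}]
-> [441.1 283.7 121.7] [ 0.52  0.38  1.99 -0.2   0.44 -1.15]
[{"dx": 0, "dy": 0, "dz": 0.25, "ax": 0, "ay": 0, "az": 0}, {"dx": 0, "dy": 0, "dz": 0.25, "ax": 0, "ay": 0, "az": 0}, {"dx": 0, "dy": 0, "dz": 0.25, "ax": 0, "ay": 0, "az": 0}, {"dx": 0, "dy": 0, "dz": 0.25, "ax": 0, "ay": 0, "az": 0}]
-> [460.9 289.1  65.3] [ 0.5   0.51  1.99 -0.27  0.3  -1.08]
```

>>> move_arm([
  {"dx": 0,"dy": 0.03,"dz": 0.29,"ax": 0,"ay": 0,"az": 0},
  {"dx": 0,"dy": 0.03,"dz": 0.3,"ax": 0,"ay": 0,"az": 0},
  {"dx": 0,"dy": 0.03,"dz": 0.3,"ax": 0,"ay": 0,"az": 0},
  {"dx": 0,"dy": 0,"dz": 0.25,"ax": 0,"ay": 0,"az": 0},
  {"dx": 0,"dy": 0,"dz": 0.25,"ax": 0,"ay": 0,"az": 0},
  {"dx": 0,"dy": 0,"dz": 0.25,"ax": 0,"ay": 0,"az": 0},
  {"dx": 0,"dy": 0,"dz": 0.25,"ax": 0,"ay": 0,"az": 0},
  {"dx": 0,"dy": 0,"dz": 0,"ax": 0,"ay": 0,"az": 0},
])

```text
time_s: 5.68
ee_pos: [459.7, 288.4, 62.7]
eef_rot: [-0.367, 2.768, 0.069]
force: [0.1, -0.4, -0.6]
finger_gap: 91.3
grip_force: 0.0
```

```bash
python3 - <<'E'
from plant import arm
from plan import *
c=arm.camera("wrist"); a=now(arm); th=np.radians(70)
p,r=tcp(CUP,Z(CY),th,0)
print("err tool mm",r.inv().apply(p-a[0]).round(1),"rot deg",np.degrees((a[1].inv()*r).as_rotvec()).round(2))
cv2.imwrite("pics/w2.png",cv2.resize(c["image"][:,:,::-1],(800,600),interpolation=cv2.INTER_CUBIC))
E
```

```text
[ 5.725  0.502  0.517  2.002 -0.279  0.289 -1.079] [459.6 288.4  63.3] [-0.366  2.768  0.07 ]
err tool mm [-2.1  0.2 -1.2] rot deg [0.2  0.17 0.04]
```

View pics/w2.png

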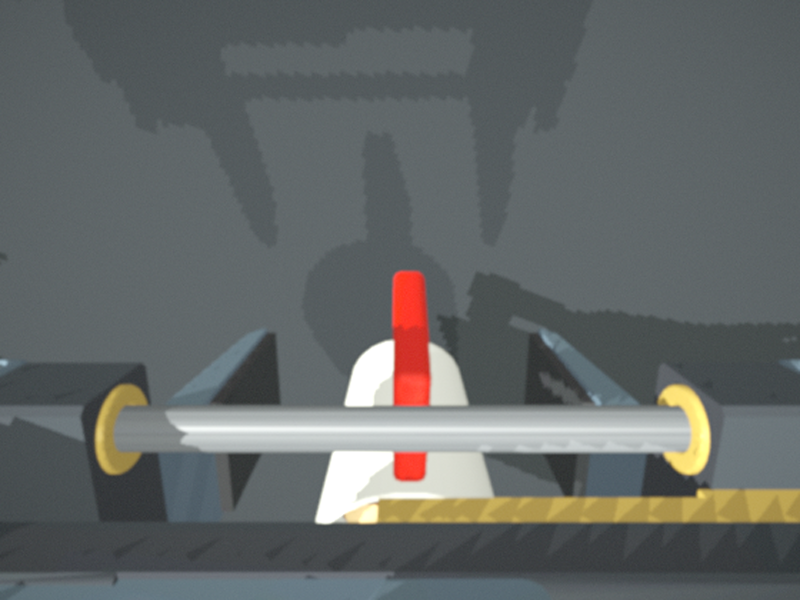

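The handle sits centred between the open fingers (column about 410, fingertips at 272 and 532). I'll close and lift.

>>> move_arm([
  {"dx": 0,"dy": 0,"dz": 0,"ax": 0,"ay": 0,"az": 0},
  {"dx": 0,"dy": 0,"dz": 0,"ax": 0,"ay": 0,"az": 0},
  {"dx": 0,"dy": 0,"dz": 0,"ax": 0,"ay": 0,"az": 0},
  {"dx": 0,"dy": 0,"dz": 0,"ax": 0,"ay": 0,"az": 0},
  {"dx": 0,"dy": 0,"dz": 0,"ax": 0,"ay": 0,"az": 0},
  {"dx": 0,"dy": 0,"dz": 0,"ax": 0,"ay": 0,"az": 0},
  {"dx": 0,"dy": 0,"dz": 0,"ax": 0,"ay": 0,"az": 0},
  {"dx": 0,"dy": 0,"dz": 0,"ax": 0,"ay": 0,"az": 0},
], hand=-1, grip_force=50)

```text
time_s: 6.72
ee_pos: [459.8, 288.6, 63.8]
eef_rot: [-0.366, 2.767, 0.07]
force: [-1.1, 1.0, -0.2]
finger_gap: 14.3
grip_force: 0.2
```

```bash
cat >pourplan.py <<'E'
from plan import *
from s2 import lipof,PTS
th=np.radians(70)
def carry(yaw,ax,tilt,lipz=140,back_=15):
    "TCP pose with the cup at heading yaw tilted by tilt about world-horizontal axis ax, lip over the dish"
    c=R.from_rotvec(tilt*np.array([np.cos(ax),np.sin(ax),0]))*Z(yaw)
    hd=np.array([np.sin(ax),-np.cos(ax),0]); P=DISH+[0,0,lipz-50]-back_*hd-lipof(c)
    low=(c.apply(PTS)+P)[:,2].min(); P=P+[0,0,max(0,128-low)]
    return tcp(P,c,th,0)
E
sed -i 's/^th=.*sys.argv.*/N=16; th,f=(np.radians(float(sys.argv[1])),int(sys.argv[2])) if len(sys.argv)>2 else (0,0)/' s2.py
python3 - <<'E'
from plant import arm
from pourplan import *
a=now(arm); s=arm.get_state(); print(s["finger_gap"],s["grip_force"])
up=a[0]+[0,0,150]
print("up"); b=go(a[0],a[1],up,a[1],a[2],n=6)
d=np.radians
for ya,ax in ((-120,320),(-100,340),(-80,340),(-100,320)):
    p,r=carry(d(ya),d(ax),d(15)); pm,rm=carry(d(ya),d(ax),d(118))
    # mid waypoint over the pad
    print(ya,ax,"start",p.round(),ik(p,r)[:1],"end",pm.round(),ik(pm,rm)[:1])
E
```

```text
[ 6.725  0.502  0.516  2.002 -0.278  0.289 -1.079] [459.8 288.6  63.8] [-0.366  2.767  0.07 ]
14.273566202947697 0.22353739477694035
up
[{"dx": -0.14, "dy": 0, "dz": -0.39, "ax": 0, "ay": 0, "az": 0}, {"dx": -0.14, "dy": 0, "dz": -0.39, "ax": 0, "ay": 0, "az": 0}, {"dx": -0.15, "dy": 0, "dz": -0.39, "ax": 0, "ay": 0, "az": 0}, {"dx": -0.14, "dy": 0, "dz": -0.39, "ax": 0, "ay": 0, "az": 0}, {"dx": -0.15, "dy": 0, "dz": -0.39, "ax": 0, "ay": 0, "az": 0}, {"dx": -0.14, "dy": 0.01, "dz": -0.4, "ax": 0, "ay": 0, "az": 0}]
-> [459.4 288.6 214. ] [ 0.5   0.25  1.84 -0.12  0.72 -1.26]
-120 320 start [ 546. -186.  214.] [array([-0.37266685,  0.41683572,  1.48802546, -0.10372721,  1.20836542,
        0.19424248])] end [ 469. -278.  239.] [array([-1.26676136,  0.99148574,  1.66122715,  1.17821174,  1.93181644,
       -1.2724664 ])]
-100 340 start [ 510. -169.  214.] [array([-0.37905867,  0.34537885,  1.60928196, -0.08907676,  1.12640789,
       -0.16076395])] end [ 469. -282.  239.] [array([-1.15679037,  1.04839553,  1.36758995,  1.05862279,  2.15802742,
       -1.10207791])]
-80 340 start [ 488. -169.  212.] [array([-0.42894605,  0.26757034,  1.75143771, -0.03584847,  0.94803822,
       -0.56236025])] end [ 451. -272.  233.] [array([-1.2134165 ,  1.04833136,  1.50267492,  1.06548959,  2.09178187,
       -1.5179932 ])]
-100 320 start [ 526. -179.  212.] [array([-0.37424565,  0.33620112,  1.64232684, -0.1120904 ,  1.01618552,
       -0.12489691])] end [ 456. -263.  233.] [array([-1.31191351,  1.01517722,  1.80114511,  1.20718156,  1.87952249,
       -1.72771014])]
```

>>> move_arm([
  {"dx": 0,"dy": 0,"dz": 0,"ax": 0,"ay": 0,"az": 0},
  {"dx": 0,"dy": 0,"dz": 0,"ax": 0,"ay": 0,"az": 0},
  {"dx": 0,"dy": 0,"dz": 0,"ax": 0,"ay": 0,"az": 0},
  {"dx": 0,"dy": 0,"dz": 0,"ax": 0,"ay": 0,"az": 0},
])

```text
time_s: 7.22
ee_pos: [459.8, 288.5, 63.8]
eef_rot: [-0.366, 2.767, 0.07]
force: [0.1, -1.4, 0.3]
finger_gap: 11.6
grip_force: 50.0
```

>>> move_arm([
  {"dx": -0.03,"dy": 0,"dz": -0.08,"ax": 0,"ay": 0,"az": 0},
  {"dx": -0.06,"dy": 0,"dz": -0.16,"ax": 0,"ay": 0,"az": 0},
  {"dx": -0.14,"dy": 0,"dz": -0.39,"ax": 0,"ay": 0,"az": 0},
  {"dx": -0.14,"dy": 0,"dz": -0.39,"ax": 0,"ay": 0,"az": 0},
  {"dx": -0.14,"dy": 0,"dz": -0.39,"ax": 0,"ay": 0,"az": 0},
  {"dx": -0.14,"dy": 0,"dz": -0.39,"ax": 0,"ay": 0,"az": 0},
  {"dx": -0.14,"dy": 0,"dz": -0.39,"ax": 0,"ay": 0,"az": 0},
  {"dx": -0.07,"dy": 0,"dz": -0.2,"ax": 0,"ay": 0,"az": 0},
])

```text
time_s: 8.22
ee_pos: [458.9, 288.0, 218.1]
eef_rot: [-0.366, 2.765, 0.072]
force: [-0.3, -1.0, -2.8]
finger_gap: 11.8
grip_force: 49.9
```

```bash
python3 - <<'E'
from plant import arm
from pourplan import *
a=now(arm); s=arm.get_state(); print(s["finger_gap"],s["grip_force"],s["force"])
d=np.radians
p,r=carry(d(-120),d(320),d(12))
th=np.radians(70)
pm,rm=tcp(np.array([590.,20,170]),Z(d(-55)),th,0)
b=go(*a[:2],pm,rm,a[2],vmax=.75); b=go(*b[:2],p,r,b[2],vmax=.75)
c=arm.camera("scene"); i=c["image"][:,:,::-1][100:310,200:480]
cv2.imwrite("pics/s1.png",cv2.resize(i,None,fx=2.5,fy=2.5,interpolation=cv2.INTER_CUBIC))
E
```

```text
[ 8.225  0.501  0.238  1.833 -0.117  0.727 -1.259] [458.9 288.  218.1] [-0.366  2.765  0.072]
11.806398967581943 49.94045376777649 [-0.34070964 -1.01626456 -2.82767363]
[{"dx": -0.07, "dy": -0.44, "dz": -0.01, "ax": 0.27, "ay": 0, "az": 0.73}, {"dx": -0.13, "dy": -0.42, "dz": 0.01, "ax": 0.27, "ay": 0, "az": 0.73}, {"dx": -0.18, "dy": -0.4, "dz": 0.03, "ax": 0.27, "ay": 0, "az": 0.73}, {"dx": -0.23, "dy": -0.37, "dz": 0.05, "ax": 0.27, "ay": 0, "az": 0.73}, {"dx": -0.28, "dy": -0.34, "dz": 0.07, "ax": 0.27, "ay": 0, "az": 0.73}, {"dx": -0.32, "dy": -0.3, "dz": 0.08, "ax": 0.27, "ay": 0, "az": 0.73}, {"dx": -0.35, "dy": -0.25, "dz": 0.09, "ax": 0.27, "ay": 0, "az": 0.73}, {"dx": -0.38, "dy": -0.2, "dz": 0.11, "ax": 0.28, "ay": 0.01, "az": 0.73}]
[{"dx": -0.4, "dy": -0.14, "dz": 0.11, "ax": 0.27, "ay": 0, "az": 0.73}]
-> [554.9  70.3 235.4] [ 0.22  0.34  1.61 -0.37  1.08 -0.24]
[{"dx": -0.34, "dy": -0.29, "dz": 0.17, "ax": 0.16, "ay": 0.1, "az": 0.71}, {"dx": -0.38, "dy": -0.24, "dz": 0.18, "ax": 0.16, "ay": 0.1, "az": 0.71}, {"dx": -0.41, "dy": -0.18, "dz": 0.17, "ax": 0.16, "ay": 0.11, "az": 0.71}, {"dx": -0.43, "dy": -0.13, "dz": 0.17, "ax": 0.16, "ay": 0.1, "az": 0.71}, {"dx": -0.44, "dy": -0.07, "dz": 0.17, "ax": 0.16, "ay": 0.11, "az": 0.71}, {"dx": -0.45, "dy": -0.01, "dz": 0.16, "ax": 0.15, "ay": 0.11, "az": 0.71}, {"dx": -0.45, "dy": 0.05, "dz": 0.15, "ax": 0.16, "ay": 0.1, "az": 0.71}, {"dx": -0.44, "dy": 0.12, "dz": 0.14, "ax": 0.15, "ay": 0.1, "az": 0.71}]
[{"dx": -0.43, "dy": 0.17, "dz": 0.12, "ax": 0.16, "ay": 0.11, "az": 0.7}]
-> [ 546.3 -186.7  210.3] [-0.34  0.43  1.48 -0.16  1.23  0.24]
```

View pics/s1.png

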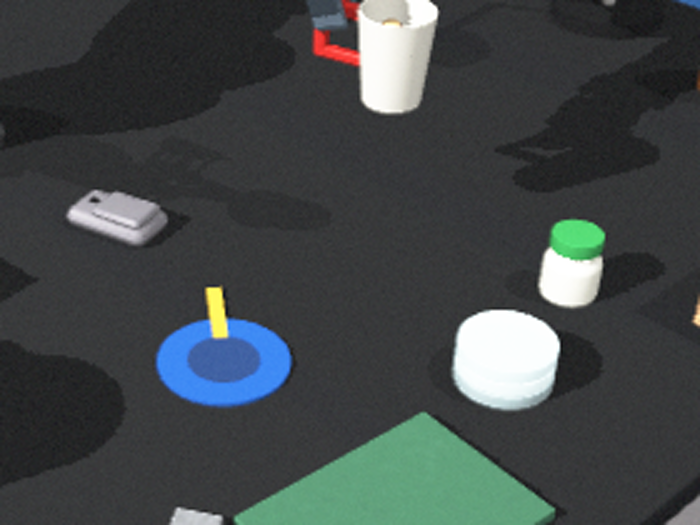

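>>> move_arm([
  {"dx": -0.07,"dy": -0.44,"dz": -0.01,"ax": 0.27,"ay": 0,"az": 0.73},
  {"dx": -0.13,"dy": -0.42,"dz": 0.01,"ax": 0.27,"ay": 0,"az": 0.73},
  {"dx": -0.18,"dy": -0.4,"dz": 0.03,"ax": 0.27,"ay": 0,"az": 0.73},
  {"dx": -0.23,"dy": -0.37,"dz": 0.05,"ax": 0.27,"ay": 0,"az": 0.73},
  {"dx": -0.28,"dy": -0.34,"dz": 0.07,"ax": 0.27,"ay": 0,"az": 0.73},
  {"dx": -0.32,"dy": -0.3,"dz": 0.08,"ax": 0.27,"ay": 0,"az": 0.73},
  {"dx": -0.35,"dy": -0.25,"dz": 0.09,"ax": 0.27,"ay": 0,"az": 0.73},
  {"dx": -0.38,"dy": -0.2,"dz": 0.11,"ax": 0.28,"ay": 0.01,"az": 0.73},
])

```text
time_s: 9.28
ee_pos: [543.9, 93.3, 231.0]
eef_rot: [1.132, 2.579, -0.202]
force: [-0.1, -0.2, -2.0]
finger_gap: 11.6
grip_force: 49.9
```

>>> move_arm([
  {"dx": -0.4,"dy": -0.14,"dz": 0.11,"ax": 0.27,"ay": 0,"az": 0.73},
  {"dx": -0.34,"dy": -0.29,"dz": 0.17,"ax": 0.16,"ay": 0.1,"az": 0.71},
  {"dx": -0.38,"dy": -0.24,"dz": 0.18,"ax": 0.16,"ay": 0.1,"az": 0.71},
  {"dx": -0.41,"dy": -0.18,"dz": 0.17,"ax": 0.16,"ay": 0.11,"az": 0.71},
  {"dx": -0.43,"dy": -0.13,"dz": 0.17,"ax": 0.16,"ay": 0.1,"az": 0.71},
  {"dx": -0.44,"dy": -0.07,"dz": 0.17,"ax": 0.16,"ay": 0.11,"az": 0.71},
  {"dx": -0.45,"dy": -0.01,"dz": 0.16,"ax": 0.15,"ay": 0.11,"az": 0.71},
  {"dx": -0.45,"dy": 0.05,"dz": 0.15,"ax": 0.16,"ay": 0.1,"az": 0.71},
])

```text
time_s: 10.28
ee_pos: [547.1, -130.7, 213.2]
eef_rot: [2.388, 1.79, -0.187]
force: [-1.1, 1.0, -2.6]
finger_gap: 11.9
grip_force: 49.9
```

>>> move_arm([
  {"dx": -0.44,"dy": 0.12,"dz": 0.14,"ax": 0.15,"ay": 0.1,"az": 0.71},
  {"dx": -0.43,"dy": 0.17,"dz": 0.12,"ax": 0.16,"ay": 0.11,"az": 0.7},
  {"dx": 0,"dy": 0,"dz": 0,"ax": 0,"ay": 0,"az": 0},
  {"dx": 0,"dy": 0,"dz": 0,"ax": 0,"ay": 0,"az": 0},
])

```text
time_s: 10.78
ee_pos: [545.7, -186.6, 208.3]
eef_rot: [2.633, 1.511, -0.165]
force: [-0.5, 1.0, -2.5]
finger_gap: 11.5
grip_force: 49.9
```

```bash
python3 - <<'E'
from plant import arm
from pourplan import *
d=np.radians; a=now(arm)
c=arm.camera("top"); i=c["image"][:,:,::-1][180:330,300:500]
cv2.imwrite("pics/t1.png",cv2.resize(i,None,fx=3,fy=3,interpolation=cv2.INTER_CUBIC))
q=carry(d(-120),d(320),d(12)); print("err",a[1].inv().apply(q[0]-a[0]).round(1))
b=a; 
for t,n in ((30,3),(50,4),(70,4),(90,5),(105,4),(118,4)):
    p,r=carry(d(-120),d(320),d(t)); print(t); b=go(*b[:2],p,r,b[2],n=n)
E
```

```text
[10.775 -0.343  0.436  1.478 -0.158  1.225  0.24 ] [ 545.7 -186.6  208.3] [ 2.633  1.511 -0.165]
err [-0.   0.4 -2. ]
30
[{"dx": -0.03, "dy": 0, "dz": -0.11, "ax": -0.1, "ay": 0.59, "az": 0.04}, {"dx": -0.01, "dy": 0.01, "dz": -0.12, "ax": -0.1, "ay": 0.6, "az": 0.04}, {"dx": 0, "dy": 0.01, "dz": -0.11, "ax": -0.11, "ay": 0.59, "az": 0.03}]
-> [ 545.  -188.   228.9] [-0.54  0.36  1.55  0.18  1.15 -0.07]
50
[{"dx": -0.05, "dy": -0.01, "dz": -0.05, "ax": -0.08, "ay": 0.49, "az": 0.03}, {"dx": -0.05, "dy": 0, "dz": -0.05, "ax": -0.08, "ay": 0.49, "az": 0.03}, {"dx": -0.04, "dy": 0, "dz": -0.06, "ax": -0.08, "ay": 0.5, "az": 0.03}, {"dx": -0.03, "dy": -0.01, "dz": -0.05, "ax": -0.08, "ay": 0.49, "az": 0.03}]
-> [ 536.1 -198.3  237.9] [-0.78  0.37  1.64  0.58  1.18 -0.47]
70
[{"dx": -0.09, "dy": -0.01, "dz": -0.04, "ax": -0.08, "ay": 0.49, "az": 0.03}, {"dx": -0.09, "dy": -0.01, "dz": -0.04, "ax": -0.08, "ay": 0.49, "az": 0.03}, {"dx": -0.09, "dy": -0.01, "dz": -0.05, "ax": -0.08, "ay": 0.5, "az": 0.03}, {"dx": -0.08, "dy": -0.01, "dz": -0.06, "ax": -0.09, "ay": 0.49, "az": 0.03}]
-> [ 52
[... 525 characters left out ...]
, "dz": -0.11, "ax": -0.06, "ay": 0.37, "az": 0.02}, {"dx": -0.01, "dy": 0.01, "dz": -0.11, "ax": -0.06, "ay": 0.37, "az": 0.02}, {"dx": -0.01, "dy": 0.01, "dz": -0.11, "ax": -0.06, "ay": 0.37, "az": 0.02}, {"dx": 0, "dy": 0.01, "dz": -0.1, "ax": -0.06, "ay": 0.37, "az": 0.03}]
-> [ 484.3 -260.7  241. ] [-1.24  0.84  1.69  1.12  1.77 -1.2 ]
118
[{"dx": -0.02, "dy": 0, "dz": -0.1, "ax": -0.05, "ay": 0.32, "az": 0.02}, {"dx": -0.01, "dy": 0, "dz": -0.09, "ax": -0.05, "ay": 0.32, "az": 0.02}, {"dx": 0, "dy": 0.01, "dz": -0.1, "ax": -0.06, "ay": 0.32, "az": 0.02}, {"dx": 0, "dy": 0, "dz": -0.09, "ax": -0.05, "ay": 0.32, "az": 0.01}]
-> [ 469.3 -277.9  239.3] [-1.27  0.99  1.66  1.18  1.93 -1.27]
```

View pics/t1.png

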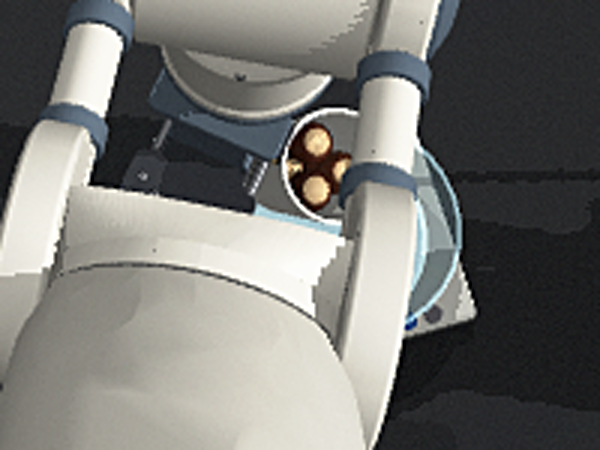

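>>> move_arm([
  {"dx": -0.03,"dy": 0,"dz": -0.11,"ax": -0.1,"ay": 0.59,"az": 0.04},
  {"dx": -0.01,"dy": 0.01,"dz": -0.12,"ax": -0.1,"ay": 0.6,"az": 0.04},
  {"dx": 0,"dy": 0.01,"dz": -0.11,"ax": -0.11,"ay": 0.59,"az": 0.03},
  {"dx": -0.05,"dy": -0.01,"dz": -0.05,"ax": -0.08,"ay": 0.49,"az": 0.03},
  {"dx": -0.05,"dy": 0,"dz": -0.05,"ax": -0.08,"ay": 0.49,"az": 0.03},
  {"dx": -0.04,"dy": 0,"dz": -0.06,"ax": -0.08,"ay": 0.5,"az": 0.03},
  {"dx": -0.03,"dy": -0.01,"dz": -0.05,"ax": -0.08,"ay": 0.49,"az": 0.03},
])

```text
time_s: 11.7
ee_pos: [536.4, -197.8, 238.9]
eef_rot: [-2.541, -1.426, -0.773]
force: [0.4, -0.3, -3.3]
finger_gap: 11.9
grip_force: 49.9
```

>>> move_arm([
  {"dx": -0.09,"dy": -0.01,"dz": -0.04,"ax": -0.08,"ay": 0.49,"az": 0.03},
  {"dx": -0.09,"dy": -0.01,"dz": -0.04,"ax": -0.08,"ay": 0.49,"az": 0.03},
  {"dx": -0.09,"dy": -0.01,"dz": -0.05,"ax": -0.08,"ay": 0.5,"az": 0.03},
  {"dx": -0.08,"dy": -0.01,"dz": -0.06,"ax": -0.09,"ay": 0.49,"az": 0.03},
  {"dx": 0,"dy": 0,"dz": 0,"ax": 0,"ay": 0,"az": 0},
  {"dx": 0,"dy": 0,"dz": 0,"ax": 0,"ay": 0,"az": 0},
])

```text
time_s: 12.45
ee_pos: [521.6, -216.5, 234.7]
eef_rot: [-2.314, -1.278, -1.188]
force: [0.1, 0.3, -2.6]
finger_gap: 11.7
grip_force: 49.9
```

>>> move_arm([
  {"dx": -0.06,"dy": -0.01,"dz": -0.09,"ax": -0.06,"ay": 0.39,"az": 0.02},
  {"dx": -0.05,"dy": 0,"dz": -0.09,"ax": -0.07,"ay": 0.4,"az": 0.02},
  {"dx": -0.05,"dy": 0,"dz": -0.09,"ax": -0.07,"ay": 0.39,"az": 0.03},
  {"dx": -0.04,"dy": 0,"dz": -0.1,"ax": -0.06,"ay": 0.4,"az": 0.02},
  {"dx": -0.04,"dy": -0.01,"dz": -0.1,"ax": -0.07,"ay": 0.39,"az": 0.03},
  {"dx": 0,"dy": 0,"dz": 0,"ax": 0,"ay": 0,"az": 0},
  {"dx": 0,"dy": 0,"dz": 0,"ax": 0,"ay": 0,"az": 0},
  {"dx": 0,"dy": 0,"dz": 0,"ax": 0,"ay": 0,"az": 0},
])

```text
time_s: 13.45
ee_pos: [500.9, -240.5, 237.7]
eef_rot: [-2.036, -1.106, -1.552]
force: [-0.1, 0.6, -2.2]
finger_gap: 12.3
grip_force: 49.9
```

>>> move_arm([
  {"dx": -0.02,"dy": 0,"dz": -0.11,"ax": -0.06,"ay": 0.37,"az": 0.02},
  {"dx": -0.01,"dy": 0.01,"dz": -0.11,"ax": -0.06,"ay": 0.37,"az": 0.02},
  {"dx": -0.01,"dy": 0.01,"dz": -0.11,"ax": -0.06,"ay": 0.37,"az": 0.02},
  {"dx": 0,"dy": 0.01,"dz": -0.1,"ax": -0.06,"ay": 0.37,"az": 0.03},
  {"dx": -0.02,"dy": 0,"dz": -0.1,"ax": -0.05,"ay": 0.32,"az": 0.02},
  {"dx": -0.01,"dy": 0,"dz": -0.09,"ax": -0.05,"ay": 0.32,"az": 0.02},
  {"dx": 0,"dy": 0.01,"dz": -0.1,"ax": -0.06,"ay": 0.32,"az": 0.02},
  {"dx": 0,"dy": 0,"dz": -0.09,"ax": -0.05,"ay": 0.32,"az": 0.01},
])

```text
time_s: 14.45
ee_pos: [469.6, -278.3, 240.2]
eef_rot: [-1.58, -0.834, -1.957]
force: [-0.3, -0.3, -1.8]
finger_gap: 11.6
grip_force: 49.9
```

>>> move_arm([
  {"dx": 0,"dy": 0,"dz": 0,"ax": 0,"ay": 0,"az": 0},
  {"dx": 0,"dy": 0,"dz": 0,"ax": 0,"ay": 0,"az": 0},
  {"dx": 0,"dy": 0,"dz": 0,"ax": 0,"ay": 0,"az": 0},
  {"dx": 0,"dy": 0,"dz": 0,"ax": 0,"ay": 0,"az": 0},
])

```text
time_s: 14.95
ee_pos: [469.6, -278.2, 240.2]
eef_rot: [-1.582, -0.834, -1.956]
force: [-0.6, 0.2, -2.1]
finger_gap: 11.7
grip_force: 49.9
```

```bash
python3 - <<'E'
from plant import arm
from pourplan import *
a=now(arm); s=arm.get_state(); print(s["force"],s["finger_gap"])
c=arm.camera("scene"); i=c["image"][:,:,::-1][150:350,60:260]
d=arm.camera("top")["image"][:,:,::-1][180:330,300:500]
cv2.imwrite("pics/s2.png",np.hstack([cv2.resize(i,(400,400),interpolation=cv2.INTER_CUBIC),cv2.resize(d,(400,400),interpolation=cv2.INTER_CUBIC)]))
E
```

```text
[14.95  -1.266  0.99   1.662  1.179  1.932 -1.273] [ 469.6 -278.2  240.2] [-1.582 -0.834 -1.956]
[-0.6311515   0.16392066 -2.07191197] 11.727320035644677
```

View pics/s2.png

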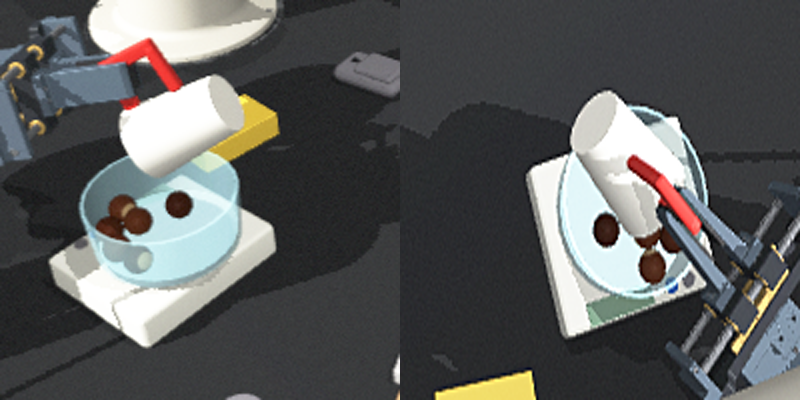

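The conkers are in the dish, with at least four plainly seen and others partly hidden. I'll upright the beaker, carry it above the pad, then check the dish and the beaker.

```bash
python3 - <<'E'
from plant import arm
from pourplan import *
d=np.radians; b=now(arm)
for t,n in ((90,4),(60,4),(30,4),(0,4)):
    p,r=carry(d(-120),d(320),d(t)); print(t); b=go(*b[:2],p,r,b[2],n=n)
pm,rm=tcp(PAD+[0,0,170],Z(PY),th,0); pe,re=tcp(PAD+[0,0,60],Z(PY),th,0)
print("mid"); b=go(*b[:2],pm,rm,b[2],n=13)
print("above"); b=go(*b[:2],pe,re,b[2],n=4)
E
```

```text
[15.05  -1.266  0.99   1.662  1.179  1.932 -1.273] [ 469.5 -278.2  240.1] [-1.582 -0.833 -1.957]
90
[{"dx": -0.04, "dy": -0.02, "dz": 0.2, "ax": 0.12, "ay": -0.69, "az": -0.04}, {"dx": -0.02, "dy": -0.02, "dz": 0.2, "ax": 0.11, "ay": -0.69, "az": -0.04}, {"dx": 0.01, "dy": -0.01, "dz": 0.2, "ax": 0.12, "ay": -0.69, "az": -0.04}, {"dx": 0.03, "dy": -0.01, "dz": 0.2, "ax": 0.11, "ay": -0.69, "az": -0.03}]
-> [ 500.3 -240.8  236.4] [-1.17  0.68  1.72  1.05  1.57 -1.09]
60
[{"dx": 0.07, "dy": 0, "dz": 0.17, "ax": 0.12, "ay": -0.74, "az": -0.05}, {"dx": 0.09, "dy": 0.01, "dz": 0.16, "ax": 0.12, "ay": -0.74, "az": -0.04}, {"dx": 0.11, "dy": 0.01, "dz": 0.15, "ax": 0.13, "ay": -0.74, "az": -0.05}, {"dx": 0.13, "dy": 0.01, "dz": 0.14, "ax": 0.12, "ay": -0.73, "az": -0.04}]
-> [ 529.1 -206.6  237.7] [-0.9   0.42  1.68  0.75  1.24 -0.67]
30
[{"dx": 0.05, "dy": 0, "dz": 0.09, "ax": 0.12, "ay": -0.74, "az": -0.05}, {"dx": 0.07, "dy": 0.01, "dz": 0.09, "ax": 0.12, "ay": -0.74, "az": -0.04}, {"dx": 0.08, "dy": 0.01, "dz": 0.07, "ax": 0.12, "ay": -0.74, "az": -0.05}, {"dx": 0.08, "dy": 0.01, "dz": 
[... 1124 characters left out ...]
 -0.22, "ay": 0, "az": -0.6}, {"dx": 0.28, "dy": 0.18, "dz": -0.16, "ax": -0.22, "ay": 0, "az": -0.61}, {"dx": 0.26, "dy": 0.21, "dz": -0.16, "ax": -0.22, "ay": 0, "az": -0.6}, {"dx": 0.24, "dy": 0.24, "dz": -0.15, "ax": -0.22, "ay": 0, "az": -0.61}, {"dx": 0.22, "dy": 0.28, "dz": -0.14, "ax": -0.22, "ay": 0, "az": -0.6}]
-> [525.4  69.9 239.4] [ 0.19  0.24  1.75 -0.32  0.93 -0.58]
above
[{"dx": 0.16, "dy": 0, "dz": 0.43, "ax": 0, "ay": 0, "az": 0}, {"dx": 0.15, "dy": 0, "dz": 0.43, "ax": 0, "ay": 0, "az": 0}, {"dx": 0.16, "dy": 0, "dz": 0.43, "ax": 0, "ay": 0, "az": 0}, {"dx": 0.15, "dy": 0, "dz": 0.44, "ax": 0, "ay": 0, "az": 0}]
-> [525.9  69.5 129.1] [ 0.19  0.41  1.89 -0.43  0.65 -0.43]
```

>>> move_arm([
  {"dx": -0.04,"dy": -0.02,"dz": 0.2,"ax": 0.12,"ay": -0.69,"az": -0.04},
  {"dx": -0.02,"dy": -0.02,"dz": 0.2,"ax": 0.11,"ay": -0.69,"az": -0.04},
  {"dx": 0.01,"dy": -0.01,"dz": 0.2,"ax": 0.12,"ay": -0.69,"az": -0.04},
  {"dx": 0.03,"dy": -0.01,"dz": 0.2,"ax": 0.11,"ay": -0.69,"az": -0.03},
  {"dx": 0.07,"dy": 0,"dz": 0.17,"ax": 0.12,"ay": -0.74,"az": -0.05},
  {"dx": 0.09,"dy": 0.01,"dz": 0.16,"ax": 0.12,"ay": -0.74,"az": -0.04},
  {"dx": 0.11,"dy": 0.01,"dz": 0.15,"ax": 0.13,"ay": -0.74,"az": -0.05},
  {"dx": 0.13,"dy": 0.01,"dz": 0.14,"ax": 0.12,"ay": -0.73,"az": -0.04},
])

```text
time_s: 16.05
ee_pos: [529.0, -206.5, 238.0]
eef_rot: [-2.438, -1.353, -0.983]
force: [0.5, -0.6, -1.8]
finger_gap: 11.7
grip_force: 49.9
```

>>> move_arm([
  {"dx": 0.05,"dy": 0,"dz": 0.09,"ax": 0.12,"ay": -0.74,"az": -0.05},
  {"dx": 0.07,"dy": 0.01,"dz": 0.09,"ax": 0.12,"ay": -0.74,"az": -0.04},
  {"dx": 0.08,"dy": 0.01,"dz": 0.07,"ax": 0.12,"ay": -0.74,"az": -0.05},
  {"dx": 0.08,"dy": 0.01,"dz": 0.07,"ax": 0.13,"ay": -0.74,"az": -0.05},
  {"dx": -0.18,"dy": -0.04,"dz": 0.12,"ax": 0.12,"ay": -0.74,"az": -0.04},
  {"dx": -0.16,"dy": -0.03,"dz": 0.14,"ax": 0.12,"ay": -0.74,"az": -0.04},
  {"dx": -0.14,"dy": -0.03,"dz": 0.16,"ax": 0.12,"ay": -0.73,"az": -0.05},
  {"dx": -0.12,"dy": -0.04,"dz": 0.18,"ax": 0.13,"ay": -0.74,"az": -0.05},
])

```text
time_s: 17.05
ee_pos: [520.0, -217.0, 193.2]
eef_rot: [2.538, 1.467, -0.453]
force: [-0.3, 0.8, -2.7]
finger_gap: 11.7
grip_force: 49.9
```

>>> move_arm([
  {"dx": 0.28,"dy": -0.18,"dz": -0.17,"ax": -0.22,"ay": 0,"az": -0.6},
  {"dx": 0.3,"dy": -0.14,"dz": -0.17,"ax": -0.22,"ay": 0,"az": -0.6},
  {"dx": 0.31,"dy": -0.1,"dz": -0.18,"ax": -0.22,"ay": 0,"az": -0.6},
  {"dx": 0.32,"dy": -0.06,"dz": -0.18,"ax": -0.22,"ay": 0,"az": -0.6},
  {"dx": 0.32,"dy": -0.02,"dz": -0.18,"ax": -0.22,"ay": 0,"az": -0.6},
  {"dx": 0.33,"dy": 0.02,"dz": -0.18,"ax": -0.22,"ay": 0,"az": -0.61},
  {"dx": 0.32,"dy": 0.06,"dz": -0.18,"ax": -0.22,"ay": 0,"az": -0.6},
  {"dx": 0.31,"dy": 0.1,"dz": -0.18,"ax": -0.22,"ay": 0,"az": -0.61},
])

```text
time_s: 18.05
ee_pos: [522.9, -39.9, 222.0]
eef_rot: [1.598, 2.348, -0.281]
force: [1.0, 0.3, -1.7]
finger_gap: 12.0
grip_force: 49.9
```

>>> move_arm([
  {"dx": 0.3,"dy": 0.14,"dz": -0.17,"ax": -0.22,"ay": 0,"az": -0.6},
  {"dx": 0.28,"dy": 0.18,"dz": -0.16,"ax": -0.22,"ay": 0,"az": -0.61},
  {"dx": 0.26,"dy": 0.21,"dz": -0.16,"ax": -0.22,"ay": 0,"az": -0.6},
  {"dx": 0.24,"dy": 0.24,"dz": -0.15,"ax": -0.22,"ay": 0,"az": -0.61},
  {"dx": 0.22,"dy": 0.28,"dz": -0.14,"ax": -0.22,"ay": 0,"az": -0.6},
  {"dx": 0,"dy": 0,"dz": 0,"ax": 0,"ay": 0,"az": 0},
  {"dx": 0,"dy": 0,"dz": 0,"ax": 0,"ay": 0,"az": 0},
])

```text
time_s: 18.92
ee_pos: [525.1, 69.3, 239.2]
eef_rot: [0.882, 2.664, -0.155]
force: [0.3, -1.1, -1.9]
finger_gap: 11.3
grip_force: 49.9
```

```bash
python3 - <<'E'
from plant import arm
from pourplan import *
a=now(arm); s=arm.get_state(); print(s["force"],s["finger_gap"])
c=arm.camera("scene"); i=c["image"][:,:,::-1]
t=arm.camera("top"); d=t["image"][:,:,::-1]
cv2.imwrite("pics/s3.png",np.hstack([cv2.resize(i[120:330,60:340],(400,300),interpolation=cv2.INTER_CUBIC),cv2.resize(d[150:330,220:460],(400,300),interpolation=cv2.INTER_CUBIC)]))
# expected vs seen: where should the cup be, and pad blobs in both cameras (blue centroid for dark disc / pad)
pe,re=tcp(PAD+[0,0,170],Z(PY),th,0); print("err",(pe-a[0]).round(1),np.degrees((a[1].inv()*re).as_rotvec()).round(2))
E
```

```text
[18.925  0.186  0.245  1.748 -0.318  0.931 -0.582] [525.1  69.3 239.2] [ 0.882  2.664 -0.155]
[ 0.25220803 -1.12435697 -1.87663531] 11.26281598444062
err [ 0.5  0.3 -0.1] [-0.03 -0.01 -0.13]
```

View pics/s3.png

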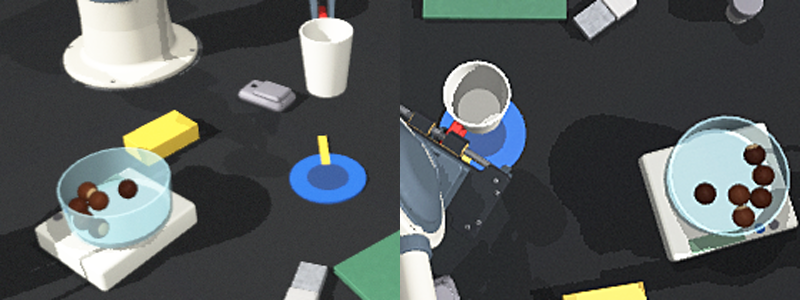

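All six conkers are in the dish: (755,155), (764,174), (705,193), (739,195), (760,197) and (744,216) in the right panel. The beaker is empty. Next I'll check the pad centre and the held beaker's rim, both in the top camera.

```bash
python3 - <<'E'
from plant import arm
from pourplan import *
t=arm.camera("top"); im=cv2.imread("pics/top0.png")[:,:,::-1].astype(int)
r,g,b=im[...,0],im[...,1],im[...,2]
sub=np.zeros(r.shape,bool); sub[280:400,330:440]=1
blue=((b>120)&(b-r>60)&sub); yel=((r>180)&(g>150)&(b<170)&sub)
allm=(blue|yel)
cnt=max(cv2.findContours((blue*255).astype('uint8'),0,1)[0],key=cv2.contourArea)
(e,_,_)=cv2.fitEllipse(cv2.convexHull(cnt)); print("pad px",e,back(t,e,4).round(1))
disc=(blue&(b<200)&(g<110)); ys,xs=np.where(disc); cn=max(cv2.findContours((disc*255).astype('uint8'),0,1)[0],key=cv2.contourArea); e2=cv2.fitEllipse(cv2.convexHull(cn))[0]; print("disc",e2,back(t,e2,4).round(1))
ys,xs=np.where(yel); P=np.array([back(t,(x,y),4)[:2] for x,y in zip(xs,ys)]); m=P.mean(0); u=np.linalg.svd(P-m)[2][0]; u*=np.sign(u[0]); print("mark centre",m.round(1),"yaw",np.arctan2(u[1],u[0]), "len",np.ptp((P-m)@u))
# rim of held cup now
n=t["image"]; n=cv2.resize(n,(1680,1260),interpolation=cv2.INTER_CUBIC).astype(int)  # x3
w=((n.min(2)>150)).astype('uint8')*255; w[:,:690]=0; w[:430]=0; w[640:]=0; w[:,1000:]=0
cn=max(cv2.findContours(w,0,1)[0],key=cv2.contourArea); h=cv2.convexHull(cn); print("cup box",cv2.boundingRect(h))
def proj(P): return ((cv2.projectPoints(np.array(P,float),np.array(t["rvec"]),np.array(t["tvec"]),t["mtx"],None)[0][:,0]+.5)*3-.5)
a=now(arm); 
T=tool(th,0); cR=a[1]*T.inv(); P=a[0]-cR.apply(np.array([GX,0,GZ])+19*T.apply([0,0,1])); print("cup foot",P.round(1))
ang=np.linspace(0,6.28,60); rim=np.c_[38*np.cos(ang),38*np.sin(ang),0*ang+95]; ft=np.c_[29*np.cos(ang),29*np.sin(ang),0*ang]
q=proj(P+cR.apply(np.vstack([rim,ft]))); print("pred rim box",q[:60].min(0),q[:60].max(0),"foot",q[60:].min(0),q[60:].max(0))
v=np.clip(n,0,255).astype('uint8')[:,:,::-1].copy(); 
cv2.polylines(v,[q[:60].astype(int)],True,(0,255,0),1); cv2.polylines(v,[q[60:].astype(int)],True,(255,0,255),1)
hd=proj(P+cR.apply(np.array([[-37,-6,90],[-88,-6,90],[-88,6,90],[-37,6,90]]))); cv2.polylines(v,[hd.astype(int)],True,(0,255,255),1)
pc=proj([[P[0],P[1],4]])
cv2.imwrite("pics/ov.png",cv2.resize(v[430:730,650:1010],None,fx=2,fy=2,interpolation=cv2.INTER_CUBIC))
E
```

```text
pad px (384.57342529296875, 328.8267822265625) [575.5  32.4   4. ]
disc (372.56768798828125, 342.0) [554.7  53.6   4. ]
mark centre [517.8  75.4] yaw -0.6381822658415688 len 81.13876945144747
cup box (738, 559, 123, 81)
[19.075  0.186  0.245  1.748 -0.318  0.931 -0.583] [525.3  69.2 239.1] [ 0.881  2.664 -0.155]
cup foot [574.7  32.6 174. ]
pred rim box [734.74144871 560.00508321] [857.45700493 679.84367541] foot [758.42311126 608.07446003] [843.6717101  691.65494297]
```

View pics/ov.png

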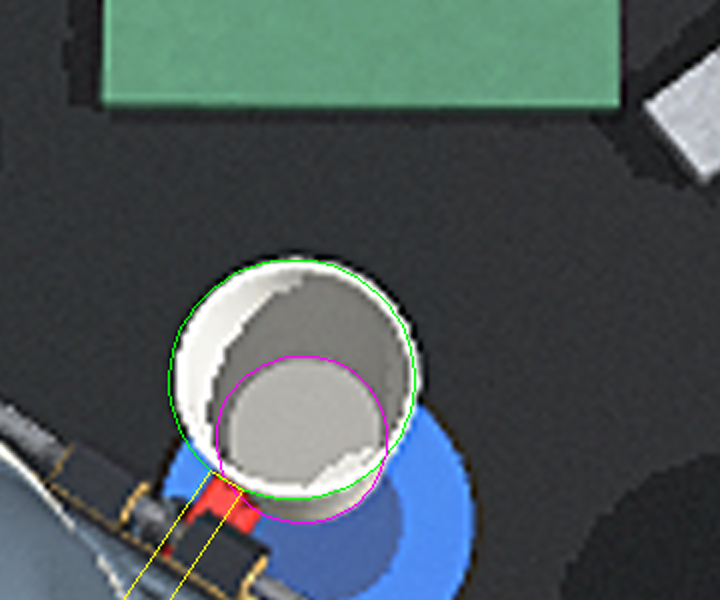

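```bash
python3 - <<'E'
from plant import arm
from pourplan import *
b=now(arm); tgt=tcp(PAD,Z(PY),th,0); p0=np.array([575.5,33.4,0])-[574.7,32.6,0]+b[0]; p0[2]=90
r=tgt[1]
b=go(*b[:2],p0,r,b[2],n=6); p0[2]=70; b=go(*b[:2],p0,r,b[2],n=2); p0[2]=66.5; b=go(*b[:2],p0,r,b[2],n=2,nd=3)
E
```

```text
[19.075  0.186  0.245  1.748 -0.318  0.931 -0.583] [525.3  69.2 239.1] [ 0.881  2.664 -0.155]
[{"dx": 0.14, "dy": 0, "dz": 0.39, "ax": 0, "ay": 0, "az": 0}, {"dx": 0.14, "dy": 0, "dz": 0.39, "ax": 0, "ay": 0, "az": 0}, {"dx": 0.14, "dy": 0, "dz": 0.39, "ax": 0, "ay": 0, "az": 0}, {"dx": 0.14, "dy": 0.01, "dz": 0.39, "ax": 0, "ay": 0, "az": 0}, {"dx": 0.14, "dy": 0, "dz": 0.39, "ax": 0, "ay": 0, "az": -0.01}, {"dx": 0.15, "dy": 0.01, "dz": 0.39, "ax": 0, "ay": 0, "az": 0}]
-> [526.1  70.2  89.8] [ 0.19  0.48  1.92 -0.5   0.55 -0.34]
[{"dx": 0.06, "dy": 0, "dz": 0.16, "ax": 0, "ay": 0, "az": 0}, {"dx": 0.05, "dy": 0, "dz": 0.15, "ax": 0, "ay": 0, "az": 0}]
-> [526.3  70.1  70. ] [ 0.19  0.52  1.94 -0.55  0.5  -0.29]
[{"dx": 0.011, "dy": -0.001, "dz": 0.027, "ax": -0.001, "ay": 0, "az": -0.001}, {"dx": 0.01, "dy": -0.001, "dz": 0.028, "ax": -0.001, "ay": 0, "az": 0}]
-> [526.2  70.   66.5] [ 0.19  0.53  1.94 -0.56  0.5  -0.28]
```

>>> move_arm([
  {"dx": 0.14,"dy": 0,"dz": 0.39,"ax": 0,"ay": 0,"az": 0},
  {"dx": 0.14,"dy": 0,"dz": 0.39,"ax": 0,"ay": 0,"az": 0},
  {"dx": 0.14,"dy": 0,"dz": 0.39,"ax": 0,"ay": 0,"az": 0},
  {"dx": 0.14,"dy": 0.01,"dz": 0.39,"ax": 0,"ay": 0,"az": 0},
  {"dx": 0.14,"dy": 0,"dz": 0.39,"ax": 0,"ay": 0,"az": -0.01},
  {"dx": 0.15,"dy": 0.01,"dz": 0.39,"ax": 0,"ay": 0,"az": 0},
  {"dx": 0.06,"dy": 0,"dz": 0.16,"ax": 0,"ay": 0,"az": 0},
])

```text
time_s: 19.95
ee_pos: [525.8, 70.4, 78.5]
eef_rot: [0.878, 2.666, -0.156]
force: [0.7, -1.0, -1.5]
finger_gap: 11.5
grip_force: 49.9
```

>>> move_arm([
  {"dx": 0.05,"dy": 0,"dz": 0.15,"ax": 0,"ay": 0,"az": 0},
  {"dx": 0,"dy": 0,"dz": 0,"ax": 0,"ay": 0,"az": 0},
  {"dx": 0,"dy": 0,"dz": 0,"ax": 0,"ay": 0,"az": 0},
  {"dx": 0,"dy": 0,"dz": 0,"ax": 0,"ay": 0,"az": 0},
])

```text
time_s: 20.45
ee_pos: [526.7, 70.7, 70.9]
eef_rot: [0.877, 2.664, -0.154]
force: [-0.2, 0.4, -0.6]
finger_gap: 11.6
grip_force: 49.9
```

>>> move_arm([
  {"dx": 0.006,"dy": 0,"dz": 0.016,"ax": 0,"ay": 0,"az": 0},
  {"dx": 0,"dy": 0,"dz": 0,"ax": 0,"ay": 0,"az": 0},
  {"dx": 0.006,"dy": 0,"dz": 0.016,"ax": 0,"ay": 0,"az": 0},
  {"dx": 0,"dy": 0,"dz": 0,"ax": 0,"ay": 0,"az": 0},
  {"dx": 0,"dy": 0,"dz": 0,"ax": 0,"ay": 0,"az": 0},
])

```text
time_s: 21.08
ee_pos: [526.5, 70.7, 68.2]
eef_rot: [0.877, 2.665, -0.155]
force: [-1.0, 0.3, -2.1]
finger_gap: 11.7
grip_force: 49.9
```

>>> move_arm([
  {"dx": 0.004,"dy": 0,"dz": 0.01,"ax": 0,"ay": 0,"az": 0},
  {"dx": 0,"dy": 0,"dz": 0,"ax": 0,"ay": 0,"az": 0},
  {"dx": 0,"dy": 0,"dz": 0,"ax": 0,"ay": 0,"az": 0},
])

```text
time_s: 21.45
ee_pos: [526.4, 70.8, 67.9]
eef_rot: [0.876, 2.665, -0.154]
force: [-4.4, 3.9, 6.8]
finger_gap: 11.0
grip_force: 50.0
```

>>> move_arm([
  {"dx": 0.004,"dy": 0,"dz": 0.01,"ax": 0,"ay": 0,"az": 0},
  {"dx": 0,"dy": 0,"dz": 0,"ax": 0,"ay": 0,"az": 0},
  {"dx": 0,"dy": 0,"dz": 0,"ax": 0,"ay": 0,"az": 0},
])

```text
time_s: 21.82
ee_pos: [526.4, 70.9, 67.7]
eef_rot: [0.876, 2.664, -0.154]
force: [-9.8, 4.7, 21.7]
finger_gap: 11.9
grip_force: 50.0
```

Contact is made at the expected height. I'll back off slightly, release and withdraw along the tool axis.

>>> move_arm([
  {"dx": -0.004,"dy": 0,"dz": -0.011,"ax": 0,"ay": 0,"az": 0},
  {"dx": 0,"dy": 0,"dz": 0,"ax": 0,"ay": 0,"az": 0},
  {"dx": 0,"dy": 0,"dz": 0,"ax": 0,"ay": 0,"az": 0},
])

```text
time_s: 22.2
ee_pos: [526.4, 70.9, 67.8]
eef_rot: [0.876, 2.665, -0.154]
force: [-5.0, 3.9, 8.9]
finger_gap: 11.4
grip_force: 50.0
```

>>> move_arm([
  {"dx": 0,"dy": 0,"dz": 0,"ax": 0,"ay": 0,"az": 0},
  {"dx": 0,"dy": 0,"dz": 0,"ax": 0,"ay": 0,"az": 0},
  {"dx": 0,"dy": 0,"dz": 0,"ax": 0,"ay": 0,"az": 0},
  {"dx": 0,"dy": 0,"dz": 0,"ax": 0,"ay": 0,"az": 0},
  {"dx": 0,"dy": 0,"dz": 0,"ax": 0,"ay": 0,"az": 0},
  {"dx": 0,"dy": 0,"dz": 0,"ax": 0,"ay": 0,"az": 0},
  {"dx": 0,"dy": 0,"dz": 0,"ax": 0,"ay": 0,"az": 0},
  {"dx": 0,"dy": 0,"dz": 0,"ax": 0,"ay": 0,"az": 0},
], hand=1)

```text
time_s: 23.2
ee_pos: [526.4, 70.7, 67.6]
eef_rot: [0.877, 2.665, -0.155]
force: [-0.2, 1.1, 0.1]
finger_gap: 88.4
grip_force: 0.0
```

>>> move_arm([
  {"dx": 0,"dy": 0,"dz": -0.2,"ax": 0,"ay": 0,"az": 0},
  {"dx": 0,"dy": 0,"dz": -0.4,"ax": 0,"ay": 0,"az": 0},
  {"dx": 0,"dy": 0,"dz": -0.5,"ax": 0,"ay": 0,"az": 0},
  {"dx": 0,"dy": 0,"dz": -0.5,"ax": 0,"ay": 0,"az": 0},
  {"dx": 0,"dy": 0,"dz": -0.5,"ax": 0,"ay": 0,"az": 0},
  {"dx": 0,"dy": 0,"dz": -0.3,"ax": 0,"ay": 0,"az": 0},
  {"dx": 0,"dy": 0,"dz": 0,"ax": 0,"ay": 0,"az": 0},
  {"dx": 0,"dy": 0,"dz": 0,"ax": 0,"ay": 0,"az": 0},
])

```text
time_s: 24.2
ee_pos: [486.4, 99.9, 202.6]
eef_rot: [0.877, 2.666, -0.155]
force: [-0.3, -0.6, -0.6]
finger_gap: 91.0
grip_force: 0.0
```

```bash
python3 - <<'E'
from plant import arm
from pourplan import *
t=arm.camera("top"); a=now(arm); f=3
n=cv2.resize(t["image"],None,fx=f,fy=f,interpolation=cv2.INTER_CUBIC)
i=n.astype(int); red=((i[...,0]>150)&(i[...,1]<100)&(i[...,2]<100)); red[:500]=0; red[:,:600]=0; red[:,1000:]=0
wh=((i.min(2)>120)&(np.ptp(i,axis=2)<45)).astype('uint8')*255; wh[:590]=0; wh[800:]=0; wh[:,:700]=0; wh[:,920:]=0
un=lambda x,y:((x+.5)/f-.5,(y+.5)/f-.5)
ys,xs=np.where(red); print("red",len(xs), (xs.min(),xs.max(),ys.min(),ys.max()) if len(xs) else "")
if len(xs):
    P=np.array([back(t,un(x,y),94,False)[:2] for x,y in zip(xs,ys)]); m=P.mean(0); print("handle mean",m.round(1),"yaw about pad ctr",np.arctan2(32.4-m[1],575.5-m[0]).round(3))
cn=cv2.findContours(wh,0,1)[0]
if cn:
    h=cv2.convexHull(max(cn,key=cv2.contourArea)); x,y,w,hh=cv2.boundingRect(h); print("white box",x,y,w,hh)
def proj(P): return ((cv2.projectPoints(np.array(P,float),np.array(t["rvec"]),np.array(t["tvec"]),t["mtx"],None)[0][:,0]+.5)*f-.5)
ang=np.linspace(0,6.28,60); c0=np.array([575.5,32.4,4]); q=proj(c0+np.c_[38*np.cos(ang),38*np.sin(ang),0*ang+95]); print("pred rim",q.min(0),q.max(0)-q.min(0))
hd=proj(c0+Z(PY).apply(np.array([[-37,-6,90],[-88,-6,90],[-88,6,90],[-37,6,90]]))); v=n[:,:,::-1].copy()
cv2.polylines(v,[q.astype(int)],True,(0,255,0),1); cv2.polylines(v,[hd.astype(int)],True,(255,255,0),1)
s=cv2.resize(arm.camera("scene")["image"][:,:,::-1][120:330,60:340],(400,300),interpolation=cv2.INTER_CUBIC)
cv2.imwrite("pics/fin.png",np.hstack([v[540:840,650:1050],s]))
E
```

```text
[24.25   0.274  0.26   1.854 -0.37   0.843 -0.439] [486.4  99.8 202.4] [ 0.877  2.666 -0.155]
red 1480 (np.int64(733), np.int64(787), np.int64(710), np.int64(781))
handle mean [524.   67.1] yaw about pad ctr -0.593
white box 753 619 101 107
pred rim [752.41233957 617.93860191] [104.2923475  102.51314088]
```

View pics/fin.png

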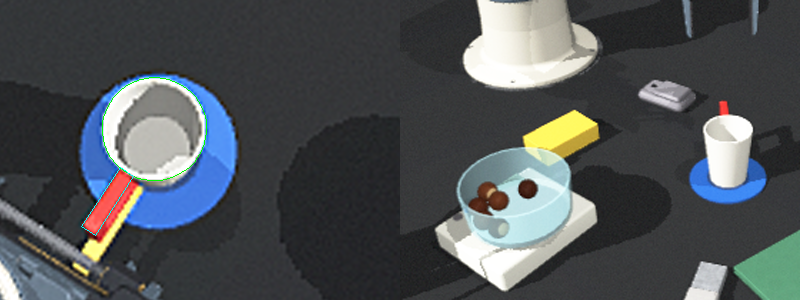

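The beaker stands upright on the pad, with rim and handle matching the ideal outline and the handle over the yellow mark. The conkers are in the dish and the gripper is clear, so I'll hand in.

```bash
python3 -c "
from plant import arm
print(arm.sign_off())"
```

```text
the job is handed in; nothing more can be done
None
```

The job is handed in at about 24 s: all six conkers are in the dish, still on the balance, and the empty beaker stands upright in the middle of the pad, released, with its handle over the yellow mark; I viewed 11 pictures, one over the limit of 10.

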